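Ready the flask cooling station and load it

TASK

Get the cooling station ready: screw the brass air elbow further onto its stub, clockwise, until its outlet first points along the red arrow, and slide the red cullet pan along the table, without lifting it, to stand inside the yellow ring. Only then lay every amber flask flat on the sloped rack, neck straight up the slope and base right against the wooden cleat, side by side. Leave everything else where it is, and if anything is knocked out of place, put it right.

Things in the scene. Friction and masses are not known exactly. Their poses are not given: they have to be found in the camera images.
- deck: Sloped aluminium deck of the rack, 310 mm wide, fixed. Origin: on its upper face, at mid-width, at the foot of the cleat's inner face, 45 mm above the table. x points up the slope (18 degrees, away from the robot), y across, z square out of the face. The face runs x = 0 to 138 mm, y = -155 to 155 mm; the wooden cleat along its low edge x = -12 to 0, 20 mm proud.
- manifold: Blue air manifold, fixed: block 120 x 120 mm, 50 mm high, with the threaded stub and the elbow on it. Origin: centre of its underside, on the turning axis.
- elbow (a joint): Turn of the brass elbow on the manifold's upright threaded stub, rad. Grows as it is screwed on (clockwise from above), sinking 5 mm a turn. Begins at 0 to 0.6 (just started), jams at 0 and 5.6, stays where it is left; takes about 0.12 N m. Screwing on, the outlet comes over the mark once only, 1.7 to 4.5 rad after the start.
- elbow_grip (a point): Point on the elbow's vertical turning axis at the height to grip (about 145 mm above the table), in its square part, 36 mm wide between two flats, 44 mm long along the outlet, top 20 mm above this point, foot 26 mm below, over a collar of 48 mm diameter. x: the way the outlet points (level); y: across the flats; z up.
- outlet (a point): Centre of the open end of the elbow's level outlet pipe, 65 mm from the turning axis; the pipe is 30 to 35 mm thick. x points out of the outlet.
- mark_tip (a point): The mark: a flat red arrow on the manifold's top face, pointing away from the stub; this point is on the arrow 65 mm from the turning axis, right below where the outlet's end must come. x points along the arrow.
- pan: Cullet pan: loose, round, open, red steel pan, empty, about 0.5 kg; 120 mm outside diameter at the foot and 130 mm at the rim, 40 mm high, wall 4 mm, floor 4 mm thick. Origin: centre of the underside. It can be towed by closed fingertips lowered inside against its wall, or pushed from outside.
- ring: Yellow ring painted on the table, fixed: 160 mm inside and 176 mm outside diameter. Origin: its centre.
- flask1: Square amber glass flask lying on its side, 0.25 kg: body 90 mm long, 46 x 46 mm in section, then a round neck 35 mm long, 26 to 38 mm thick. Origin: the middle of the square body. x points along the flask from base to neck (the base is 45 mm behind the origin, the mouth 80 mm ahead). Any of its four sides may lie down. May be absent.
- flask1_base (a point): Centre of the flat base of flask1, axes as the flask.
- flask2: Square amber glass flask lying on its side, 0.25 kg: body 90 mm long, 46 x 46 mm in section, then a round neck 35 mm long, 26 to 38 mm thick. Origin: the middle of the square body. x points along the flask from base to neck (the base is 45 mm behind the origin, the mouth 80 mm ahead). Any of its four sides may lie down. May be absent.
- flask2_base (a point): Centre of the flat base of flask2, axes as the flask.
- flask3: Square amber glass flask lying on its side, 0.25 kg: body 90 mm long, 46 x 46 mm in section, then a round neck 35 mm long, 26 to 38 mm thick. Origin: the middle of the square body. x points along the flask from base to neck (the base is 45 mm behind the origin, the mouth 80 mm ahead). Any of its four sides may lie down. May be absent.
- flask3_base (a point): Centre of the flat base of flask3, axes as the flask.
- flask4: Square amber glass flask lying on its side, 0.25 kg: body 90 mm long, 46 x 46 mm in section, then a round neck 35 mm long, 26 to 38 mm thick. Origin: the middle of the square body. x points along the flask from base to neck (the base is 45 mm behind the origin, the mouth 80 mm ahead). Any of its four sides may lie down. May be absent.
- flask4_base (a point): Centre of the flat base of flask4, axes as the flask.
- can: Bystander, loose, to be left alone: green can 44 mm diameter, 60 mm high. Origin under its middle.
- spanner: Bystander, loose, to be left alone: steel spanner 150 mm long, lying. Origin under its middle.
- jar: Bystander, loose, to be left alone: glass jar with black lid, 60 mm high and diameter. Origin under its middle.
- block: Bystander, loose, to be left alone: wooden block 90 x 50 x 30 mm. Origin under its middle.
- brush: Bystander, loose, to be left alone: hand brush 190 mm long, lying. Origin under its middle.

How it is judged (in metres and radians):
On the way, in this order (a step that is already met when the one before it is completed fails the run):
1. elbow outlet over the red arrow and pan inside the ring, both let go (horizontal distance between outlet and mark_tip below 0.009 m and horizontal distance between pan and ring below 0.016 m and linear speed of pan below 0.02 m/s and contact force between the fingers and manifold below 0.1 N and contact force between the fingers and pan below 0.1 N), for 0.2 s.
2. every flask on the deck against the cleat (x of flask1_base in the frame of deck between -0.006 and 0.009 m and y of flask1 in the frame of deck between -0.135 and 0.135 m and z of flask1 in the frame of deck between 0.017 and 0.031 m and angle between the x axis of each of flask1, flask2, flask3, flask4 and the x axis of deck, either way round below 0.2 rad and linear speed of each of flask1, flask2, flask3, flask4 below 0.02 m/s and x of flask2_base in the frame of deck between -0.006 and 0.009 m and y of flask2 in the frame of deck between -0.135 and 0.135 m and z of flask2 in the frame of deck between 0.017 and 0.031 m and x of flask3_base in the frame of deck between -0.006 and 0.009 m and y of flask3 in the frame of deck between -0.135 and 0.135 m and z of flask3 in the frame of deck between 0.017 and 0.031 m and x of flask4_base in the frame of deck between -0.006 and 0.009 m and y of flask4 in the frame of deck between -0.135 and 0.135 m and z of flask4 in the frame of deck between 0.017 and 0.031 m), for 0.2 s.
At the end, for the whole second after the job is handed in: Outlet end within 9 mm of the arrow point seen from above; pan centre within 16 mm of ring centre; every present flask at rest on the deck, base within 9 mm of the cleat, neck up the slope within 0.2 rad, middle within 135 mm of the deck mid-line (all of step 2 and horizontal distance between outlet and mark_tip below 0.009 m and horizontal distance between pan and ring below 0.016 m and linear speed of pan below 0.02 m/s); the robot touches nothing.
It fails at once if a bystander is moved more than 40 mm (distance of any of can, spanner, jar, block, brush from where it was at the start of the episode above 0.04 m).
It fails at once if the pan is lifted more than 30 mm off the table (height (world z) of pan above 0.03 m).
It fails at once if a flask lies on the rack while the elbow is far (30 mm) from the mark or the pan far (70 mm) from the ring (((x of flask1 in the frame of deck between -0.02 and 0.12 m and y of flask1 in the frame of deck between -0.15 and 0.15 m and z of flask1 in the frame of deck between 0.01 and 0.026 m) or (x of flask2 in the frame of deck between -0.02 and 0.12 m and y of flask2 in the frame of deck between -0.15 and 0.15 m and z of flask2 in the frame of deck between 0.01 and 0.026 m) or (x of flask3 in the frame of deck between -0.02 and 0.12 m and y of flask3 in the frame of deck between -0.15 and 0.15 m and z of flask3 in the frame of deck between 0.01 and 0.026 m) or (x of flask4 in the frame of deck between -0.02 and 0.12 m and y of flask4 in the frame of deck between -0.15 and 0.15 m and z of flask4 in the frame of deck between 0.01 and 0.026 m)) and (horizontal distance between outlet and mark_tip above 0.03 m or horizontal distance between pan and ring above 0.07 m)).
Of flask1, flask2, flask3, flask4 only 3 to 4 are there at a start; the rules pass over those that are not, and their reading is None.
At some moment in a run one of pan, flask1, flask2, flask3, flask4 may be knocked a few centimetres aside while the robot is not near it.
Once in a run the grip may slacken for a moment while it holds something.
It also fails if it takes over 210 s, if anything falls off the work surface, if the arm or the gripper's body presses on something with over 40 N, if the wrist force passes 120 N, or if a joint passes its speed limit or range.

ROBOT

A 6-joint arm with a two-finger parallel gripper is mounted at the origin on the work surface. World frame = base frame: x ahead of the robot, y to its left, z up, the work surface at z = 0. Lengths are in m, angles in degrees, forces in N, time in s.
With the tool pointing down it reaches from about 0.3 to 0.75 m from the base axis. Payload 8.5 kg.
Tool frame: the origin (TCP) lies midway between the tips of the shut fingers; the grasp point (between the pads) lies 19 mm behind it; z points along the fingers, y is the line along which they close (so a half turn about z gives the same grasp; the last joint's range is limited). The gripper opens to 85 mm and grips with 20 to 120 N. Pads are 22 mm wide; open, the fingers measure 114 mm over their backs; the gripper's body (76 mm by 85 mm) begins 54 mm behind the grasp point. The pads swing forward as they close: fully open they stand 13 mm farther back than shut.
Start: joints at [-80.289, 21.807, 74.336, -0, 83.858, -12.336], TCP at [0.206, -0.51, 0.231] pointing down, gripper open.
Joint ranges: [-178.18, 178.18], [-50.72, 133.34], [12.68, 142.11], [-81.47, 261.47], [9.98, 163.14], [-165.26, 165.26]. Speed limits (degrees/s): [136.94, 136.94, 180, 180, 180, 180].

INTERFACE

Orientations are given as a 3x3 rotation matrix whose columns are the frame's x, y, z axes.
In Python, from rig import env, get_image, close_job gives the robot as it stands.
- The arm moves only by the tool step_arm, never from a script. Its argument "targets" is a list of rows, each a list of 2 entries, a list of its own where there are three numbers: the shift along the tool's x, y, z as a fraction of full scale, then the turn, a rotation vector about the tool's x, y, z as a fraction of full scale. In form: [[[x, y, z], [wx, wy, wz]], ...]. A call has 1 to 10 rows; each row is the pose to reach, as a shift and turn from the pose commanded when the call began, along the tool's axes at that moment; what a row does not reach only later rows make up. Full scale, the value 1, is 0.3 m for a shift and 45 degrees for a turn. A row lasts 1/12 s, in which the tool goes at most 41.7 mm and 7.16 degrees, less where a joint would pass 70% of its speed; a pose out of reach is approached as far as the arm can. A call with a number of a shift or a turn outside -1 to 1 is refused whole. A call with a gripper value outside its range is refused whole. "jaw" is the finger opening in mm, from 0 to 85.4, set as the call begins (left out, the last holds). The fingers move at their own pace and stop on an object; "grip_force" is the grip in N (left out, the last holds). Time passes only in rows, so rows that repeat a pose let the fingers close. It gives the time, the measured TCP pose, the force, the opening and the grip force at its end, in the units of the state.
- env.observe(): the state, without advancing time (a new reading comes with each control period).
- get_image(name): name is "side" or "top" or "wrist"; returns a dict with "img" (480x640x3 uint8, red, green, blue), "z_map" (480x640 float32, m along the optical axis (not along the pixel's ray), 0 where there is no reading), "intrinsics" (3x3 intrinsics, pixels), "rvec" (rotation vector, rad) and "tvec" (3), from world to camera coordinates, as OpenCV has them. Camera axes: x right, y down, z forward; pixel columns grow to the right and rows downward; lengths in m; the calibration is good to about 2 mm. A picture is of the moment at which its call begins.
- close_job(): hands the job in; it is judged then, once.
The state is a dict: "time_s": time; "q": joint angles; "qvel": joint speeds; "joint_efforts": joint torques, N m; "position": TCP position; "tool_rot": TCP orientation; "ft_force": force on the tool from outside, world axes, zero at the start; "wrist_torque": the same for the moment, N m; "grip_width": finger opening in m; "gripper_force": force on a finger pad.
Only numpy, scipy, OpenCV 4.12 (cv2) and the standard library are available. Lean on these libraries where they do the work, as an engineer would, in place of code of your own. Each camera call takes 0.05 s, during which the arm holds its last target. There are 200 camera calls.

## Working session

There is one attempt and no reset: what is moved stays moved. The work goes in short steps, Python scripts to look and compute and a tool call to move; the robot and the scene stay as the last step left them, time stands still between calls to the robot, and variables do not carry over. Pictures are saved under pics/ and viewed, at most 14 in all, crops included, and the job is handed in when it is done.

Besides the shell and the picture viewer there is one more tool, called after "Emit:" by a JSON object that holds its "api" and its "payload", one argument or row to a line. step_arm: Moves the arm, as the interface text tells. Its arguments: {"type":"object","properties":{"targets":{"type":"array","items":{"type":"array"}},"jaw":{"type":"number"},"grip_force":{"type":"number"}},"required":["targets"]}

```bash
ls; mkdir -p pics; cat > h.py <<'E'
import numpy as np, cv2
from rig import env, get_image, close_job
def cam(n):
    d=get_image(n); R=cv2.Rodrigues(np.array(d["rvec"],float))[0]; t=np.array(d["tvec"],float).ravel()
    z=d["z_map"]; K=np.array(d["intrinsics"]); v,u=np.mgrid[0:480,0:640]
    P=np.stack([(u-K[0,2])/K[0,0]*z,(v-K[1,2])/K[1,1]*z,z],-1)
    W=(P-t)@R; W[z==0]=np.nan
    return d["img"],W,K,R,t
def save(n,img): cv2.imwrite("pics/"+n+".png",img[:,:,::-1])
E
python3 - <<'E'
from h import *
for n in("top","side"):
    i,W,K,R,t=cam(n); save(n+"0",i); np.savez("pics/"+n+"0.npz",i=i,W=W); print(n,-R.T@t,R[2])
s=env.observe(); print(s["position"],s["tool_rot"],s["time_s"])
E
```

```text
pics
top [0.46783023 0.00471631 1.44569604] [ 0.07158606 -0.00862603 -0.99739713]
side [ 0.46514303 -0.94987999  1.15479157] [ 0.05299587  0.67009264 -0.7403832 ]
[ 0.20639241 -0.50952951  0.23076867] [[ 9.26892381e-01  3.75327151e-01 -2.08403717e-04]
 [ 3.75327095e-01 -9.26891521e-01  1.29611185e-03]
 [ 2.93298329e-04 -1.27957576e-03 -9.99999138e-01]] 0.1
```

View pics/top0.png

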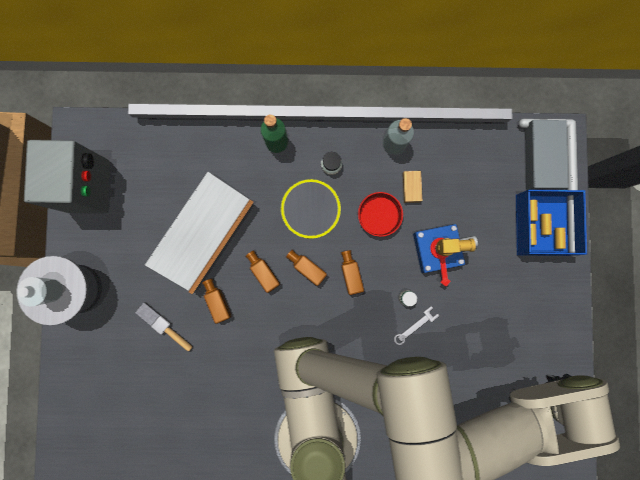

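View pics/side0.png

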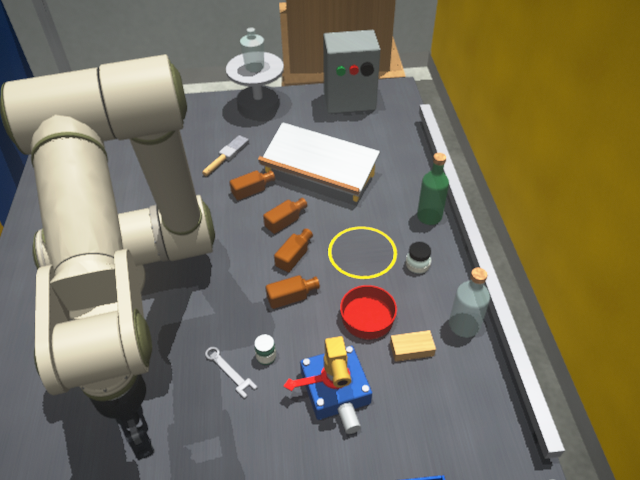

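The top view shows x up and y left. It shows the deck at (200,230), four flasks at (217,302), (263,271), (307,268) and (352,273), the ring at (311,209) and the pan at (381,215). The manifold is at (441,248) with its arrow pointing down to (445,282), and the elbow outlet points right, at about (475,243). The side view shows the same layout. Next I'll measure.

```bash
cat > meas.py <<'E'
from h import *
def blobs(m,amin):
    n,l,s,c=cv2.connectedComponentsWithStats(m.astype(np.uint8)); return [l==k for k in range(1,n) if s[k,4]>=amin]
def flasks(i,W,zmin=None):
    hsv=cv2.cvtColor(i,cv2.COLOR_RGB2HSV); H,S,V=[hsv[...,k].astype(int) for k in range(3)]
    m=(H>=5)&(H<=17)&(S>140)&(V>60)&(W[...,2]<0.2)&(W[...,0]<.75)&(W[...,0]>.2)
    out=[]
    for b in blobs(m,200):
        p=W[b]; p=p[~np.isnan(p[:,0])]; out.append(p)
    return out
E
python3 - <<'E'
from meas import *
d=np.load("pics/top0.npz"); i=d["i"]; W=d["W"]
hsv=cv2.cvtColor(i,cv2.COLOR_RGB2HSV); H,S,V=[hsv[...,k].astype(int) for k in range(3)]
for p in flasks(i,W):
    z=p[:,2]; q=p[z>np.percentile(z,90)-.012]
    r=cv2.minAreaRect(p[:,:2].astype(np.float32)*1000); print("flask",len(p),p.mean(0).round(3),np.percentile(z,[5,50,95]).round(3),r)
ring=W[(H>25)&(H<35)&(S>150)&(W[...,2]<.02)&(W[...,0]>.3)]
print("ring",len(ring),cv2.fitEllipse((ring[:,:2]*1000).astype(np.float32)), np.nanmean(ring[:,2]))
red=((H<4)|(H>176))&(S>180)&(V>80)
for b in blobs(red,60):
    p=W[b];p=p[~np.isnan(p[:,0])]; print("red",len(p),p.mean(0).round(3),p.min(0).round(3),p.max(0).round(3),cv2.minEnclosingCircle((p[:,:2]*1000).astype(np.float32)),np.percentile(p[:,2],[5,50,95]).round(3))
bl=(H>105)&(H<125)&(S>150)&(W[...,1]<-.1)&(W[...,1]>-.4)
p=W[bl]; p=p[p[:,2]>.04]; print("mani",len(p),p.mean(0),cv2.minAreaRect((p[:,:2]*1000).astype(np.float32)),np.median(p[:,2]))
reg=(W[...,2]>.09)&(W[...,0]>.35)&(W[...,0]<.6)&(W[...,1]<-.15)&(W[...,1]>-.5)
for b in blobs(reg,20):
    p=W[b]; print("high",len(p),p.mean(0).round(3),p.min(0).round(3),p.max(0).round(3))
    for h in np.arange(.09,.19,.01):
        q=p[(p[:,2]>h)&(p[:,2]<=h+.01)]
        if len(q): print(h.round(2),len(q),q.mean(0).round(3),q.min(0).round(3),q.max(0).round(3))
# deck
dk=(S<40)&(V>120)&(W[...,2]>.03)&(W[...,2]<.13)&(W[...,1]>.15)&(W[...,1]<.6)&(W[...,0]>.25)&(W[...,0]<.7)
for b in blobs(dk,500):
    p=W[b];c=np.median(p,0); u,s,v=np.linalg.svd(p-p.mean(0),full_matrices=False); print("deck",len(p),p.mean(0),v[2],cv2.minAreaRect((p[:,:2]*1000).astype(np.float32)),s[2]/len(p)**.5)
E
python3 - <<'E'
import cv2
a=cv2.imread("pics/top0.png")[190:300,380:500]; b=cv2.imread("pics/side0.png")[325:445,270:390]
cv2.imwrite("pics/c1.png",cv2.hconcat([cv2.resize(a,(400,400),interpolation=2),cv2.resize(b,(400,400),interpolation=2)]))
E
```

```text
flask 458 [0.542 0.277 0.061] [0.055 0.061 0.066] ((543.406005859375, 276.366943359375), (14.035377502441406, 306.62469482421875), 57.797035217285156)
flask 594 [0.471 0.161 0.042] [0.032 0.044 0.049] ((477.7302551269531, 166.728515625), (128.90682983398438, 45.920005798339844), 37.19180679321289)
flask 599 [0.485 0.035 0.042] [0.031 0.043 0.049] ((489.0841979980469, 41.255489349365234), (126.70327758789062, 45.57049560546875), 52.12751007080078)
flask 613 [ 0.469 -0.091  0.042] [0.03  0.043 0.049] ((475.5382080078125, -90.58323669433594), (125.31621551513672, 44.37385559082031), 14.487845420837402)
flask 623 [0.386 0.293 0.042] [0.031 0.044 0.049] ((390.19158935546875, 301.03662109375), (127.94161987304688, 55.597320556640625), 25.547035217285156)
ring 479 ((660.4624633789062, 27.638999938964844), (167.88467407226562, 168.3357696533203), 119.68844604492188) -0.000844948192640418
red 1434 [ 0.642 -0.177  0.008] [ 0.577 -0.237 -0.007] [ 0.705 -0.112  0.046] ((643.4664916992188, -172.52053833007812), 66.24076080322266) [-0.002  0.003  0.039]
red 247 [ 0.505 -0.342  0.052] [ 0.44  -0.36
[... 556 characters left out ...]
.36   0.11 ] [ 0.559 -0.32   0.12 ]
0.12 35 [ 0.541 -0.337  0.124] [ 0.522 -0.357  0.12 ] [ 0.568 -0.321  0.13 ]
0.13 22 [ 0.543 -0.338  0.135] [ 0.527 -0.411  0.13 ] [ 0.564 -0.32   0.14 ]
0.14 86 [ 0.546 -0.38   0.146] [ 0.526 -0.409  0.14 ] [ 0.567 -0.321  0.15 ]
0.15 154 [ 0.546 -0.374  0.155] [ 0.526 -0.409  0.15 ] [ 0.563 -0.321  0.16 ]
0.16 197 [ 0.545 -0.344  0.163] [ 0.528 -0.401  0.16 ] [ 0.562 -0.321  0.169]
0.17 1 [ 0.536 -0.353  0.171] [ 0.536 -0.353  0.171] [ 0.536 -0.353  0.171]
deck 5213 [0.57388511 0.3448863  0.0650309 ] [-0.16647497 -0.26197494  0.95060782] ((583.7927856445312, 341.66015625), (135.37232971191406, 309.93072509765625), 57.84025573730469) 0.0029375860161274074
```

View pics/c1.png

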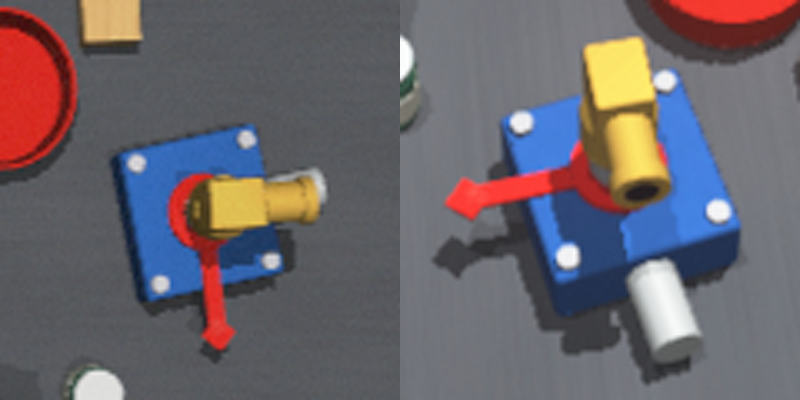

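The crop shows the elbow's square top at (235,205) with the outlet at (320,195), pointing right. The arrow tip is at (215,335). I'll fit the directions more exactly.

```bash
python3 - <<'E'
from meas import *
for n in("top","side"):
    d=np.load(f"pics/{n}0.npz"); i=d["i"]; W=d["W"]
    hsv=cv2.cvtColor(i,cv2.COLOR_RGB2HSV); H,S,V=[hsv[...,k].astype(int) for k in range(3)]
    bl=(H>105)&(H<125)&(S>150)&(W[...,1]<-.1)&(W[...,1]>-.46)&(W[...,2]>.042)&(W[...,2]<.056)
    p=W[bl]; c,sz,a=cv2.minAreaRect((p[:,:2]*1000).astype(np.float32)); print(n,"mani",c,sz,a)
    c=np.array(c)/1000
    red=((H<4)|(H>176))&(S>150)&(V>80)&(W[...,2]>.04)&(W[...,2]<.065)&(W[...,1]<-.25)&(W[...,1]>-.45)
    p=W[red]; r=np.hypot(*(p[:,:2]-c).T); q=p[(r>.036)&(p[:,0]<c[0])]; dd=q[:,:2]-c
    az=np.degrees(np.arctan2(dd[:,1],dd[:,0]))%360; print("arrow",len(q),np.median(az),az.mean(),q[:,2].mean(),r.max())
    br=(H>17)&(H<30)&(S>100)&(W[...,2]>.1)&(W[...,1]<-.25)&(W[...,1]>-.46)
    p=W[br]; t=p[(p[:,2]>.157)]; cc=cv2.minAreaRect((t[:,:2]*1000).astype(np.float32)); print("brass top",cc,t.mean(0))
    q=p[(p[:,2]>.138)&(np.hypot(*(p[:,:2]-c).T)>.032)]; dd=q[:,:2]-c
    az=np.degrees(np.arctan2(dd[:,1],dd[:,0])); print("outlet",len(q),np.median(az),az.mean(),q.mean(0),np.hypot(*dd.T).max())
    sq=p[(p[:,2]>.16)&(np.hypot(*(p[:,:2]-c).T)<.024)]; print(np.median(sq[:,2]))
E
```

```text
top mani (544.5609130859375, -342.4613037109375) (118.4898681640625, 118.66944885253906) 12.234170913696289
arrow 129 187.52883641654913 187.46819613726527 0.05284999312882552 0.10578810378766146
brass top ((546.6195678710938, -362.23297119140625), (35.39674758911133, 83.12115478515625), 5.212672233581543) [ 0.54477848 -0.34412734  0.16262662]
outlet 151 -86.65109385697826 -85.99845826827469 [ 0.54790107 -0.39135725  0.15029491] 0.0676130140537181
0.163405048385281
side mani (546.5886840820312, -347.90545654296875) (119.87150573730469, 120.56303405761719) 11.582029342651367
arrow 238 185.55985987165764 185.6182804521696 0.054048954809433426 0.10758001169057113
brass top ((547.1849975585938, -367.6396789550781), (35.67777633666992, 88.81253814697266), 4.756591796875) [ 0.54546104 -0.35093336  0.16322271]
outlet 273 -89.07452701046505 -88.29230200967199 [ 0.54826417 -0.39737246  0.15125403] 0.06568193940408147
0.163614916722421
```

```bash
cat >> h.py <<'E'
from scipy.spatial.transform import Rotation as Ro
def down(az):
    a=np.radians(az); y=np.array([np.cos(a),np.sin(a),0]); z=np.array([0,0,-1.]); return np.stack([np.cross(y,z),y,z],1)
def plan(calls,start=None):
    """calls: list of lists of (pos,R); prints shift/turn fractions for each call, each relative to the end of the previous."""
    if start is None: s=env.observe(); p,R=np.array(s["position"]),np.array(s["tool_rot"])
    else: p,R=start
    p=np.array(p,float)
    for k,c in enumerate(calls):
        p0,R0=p,R
        for pos,Rt in c:
            d=R0.T@(np.array(pos)-p0); w=Ro.from_matrix(R0.T@Rt).as_rotvec(); 
            n=max(np.linalg.norm(d)/.0417,np.degrees(np.linalg.norm(w))/7.16)
            d=(d/.3).round(3); w=(w/np.radians(45)).round(3)
            print(k,[d.tolist(),w.tolist()],"rows>=%.1f"%n)
        p=p0+R0@d*.3; R=R0@Ro.from_rotvec(w*np.radians(45)).as_matrix()
def st():
    s=env.observe(); R=np.array(s["tool_rot"]); print("t",round(s["time_s"],2),np.round(s["position"],4),"az",np.degrees(np.arctan2(R[1,1],R[0,1])).round(2),"z",R[:,2].round(3),"q",np.round(s["q"],0),"w",round(s["grip_width"],4),"F",np.round(s["ft_force"],1),np.round(s["gripper_force"],1))
E
python3 - <<'E'
from h import *
plan([[((.45,-.40,.25),down(-30))],[((.5455,-.344,.23),down(5))]])
E
```

```text
0 [[0.89, -0.034, -0.064], [-0.001, -0.001, -0.843]] rows>=6.4
1 [[0.32, 0.182, 0.067], [-0.0, -0.0, -0.778]] rows>=4.9
```

Emit:
{"api": "step_arm", "payload": {
  "targets": [
    [[0.89,-0.034,-0.064],[0,0,-0.843]],
    [[0.89,-0.034,-0.064],[0,0,-0.843]],
    [[0.89,-0.034,-0.064],[0,0,-0.843]],
    [[0.89,-0.034,-0.064],[0,0,-0.843]],
    [[0.89,-0.034,-0.064],[0,0,-0.843]],
    [[0.89,-0.034,-0.064],[0,0,-0.843]],
    [[0.89,-0.034,-0.064],[0,0,-0.843]],
    [[0.89,-0.034,-0.064],[0,0,-0.843]]
  ],
  "jaw": 85
}}

```text
time_s: 0.77
position: [0.4533, -0.3978, 0.2501]
tool_rot: [[0.496, 0.868, 0.0], [0.868, -0.496, 0.001], [0.001, 0.0, -1.0]]
ft_force: [1.1, 0.5, -0.8]
grip_width: 0.0853
gripper_force: 0.0
```

Emit:
{"api": "step_arm", "payload": {
  "targets": [
    [[0.32,0.182,0.067],[0,0,-0.778]],
    [[0.32,0.182,0.067],[0,0,-0.778]],
    [[0.32,0.182,0.067],[0,0,-0.778]],
    [[0.32,0.182,0.067],[0,0,-0.778]],
    [[0.32,0.182,0.067],[0,0,-0.778]],
    [[0.32,0.182,0.067],[0,0,-0.778]],
    [[0.32,0.182,0.067],[0,0,-0.778]],
    [[0.32,0.182,0.067],[0,0,-0.778]]
  ]
}}

```text
time_s: 1.43
position: [0.5448, -0.3448, 0.2304]
tool_rot: [[-0.083, 0.997, -0.0], [0.997, 0.083, 0.0], [0.0, -0.0, -1.0]]
ft_force: [-0.2, 0.4, 0.7]
grip_width: 0.0852
gripper_force: 0.0
```

```bash
python3 - <<'E'
from h import *
st(); i,W,K,R,t=cam("wrist"); save("w1",i); np.savez("pics/w1.npz",i=i,W=W); print(-R.T@t)
E
```

```text
t 1.43 [ 0.5448 -0.3448  0.2304] az 4.75 z [-0.  0. -1.] q [-43.  32.  58.  -0.  91. -48.] w 0.0852 F [-0.2  0.4  0.7] 0.0
[ 0.53707981 -0.26283082  0.37221234]
```

View pics/w1.png

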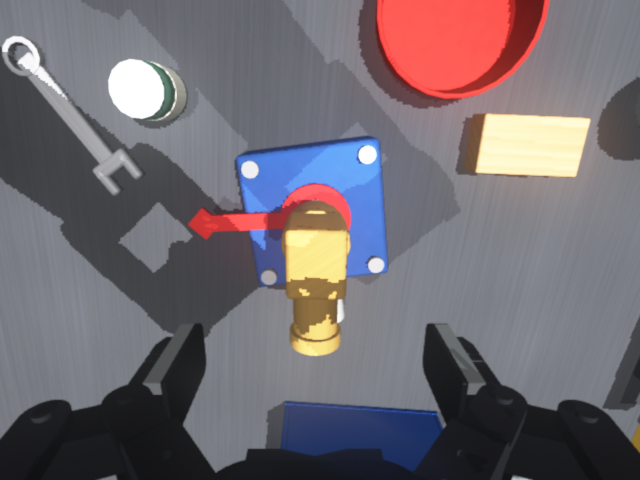

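The wrist view shows the square part at (316,255), the outlet at (315,345) and the arrow tip at (200,222). I'll refine the measurements from here.

```bash
cat > elb.py <<'E'
from meas import *
def elbow(i,W):
    hsv=cv2.cvtColor(i,cv2.COLOR_RGB2HSV); H,S,V=[hsv[...,k].astype(int) for k in range(3)]
    bx=(W[...,1]<-.24)&(W[...,1]>-.46)&(W[...,0]>.42)&(W[...,0]<.66)
    p=W[(H>105)&(H<125)&(S>150)&bx&(W[...,2]>.042)&(W[...,2]<.056)]; c,sz,a=cv2.minAreaRect((p[:,:2]*1000).astype(np.float32)); print("mani",np.round(c,1),np.round(sz,1),round(a,1))
    c=np.array(c)/1000
    p=W[((H<4)|(H>176))&(S>150)&(V>80)&bx&(W[...,2]>.04)&(W[...,2]<.065)]; r=np.hypot(*(p[:,:2]-c).T)
    q=p[(r>.038)][:,:2]; vx,vy,x0,y0=cv2.fitLine(q.astype(np.float32),cv2.DIST_HUBER,0,.001,.001).ravel(); m=q.mean(0)-c
    if vx*m[0]+vy*m[1]<0: vx,vy=-vx,-vy
    print("arrow line az",np.degrees(np.arctan2(vy,vx)),"from centre",np.degrees(np.arctan2(m[1],m[0])))
    b=(H>15)&(H<32)&(S>80)&bx&(W[...,2]>.1)
    t=W[b&(W[...,2]>.1585)]; r=cv2.minAreaRect((t[:,:2]*1000).astype(np.float32)); print("brass>.1585",np.round(r[0],1),np.round(r[1],1),round(r[2],1),"top z",np.percentile(t[:,2],[50,95]))
    p=W[b&(W[...,2]>.137)]; r=np.hypot(*(p[:,:2]-c).T); q=p[r>.028]; m=q.mean(0)[:2]-c
    vx,vy,x0,y0=cv2.fitLine(q[:,:2].astype(np.float32),cv2.DIST_HUBER,0,.001,.001).ravel()
    if vx*m[0]+vy*m[1]<0: vx,vy=-vx,-vy
    print("outlet line az",np.degrees(np.arctan2(vy,vx)),"from centre",np.degrees(np.arctan2(m[1],m[0])),"rmax",r.max())
E
python3 - <<'E'
from elb import *
d=np.load("pics/w1.npz"); elbow(d["i"],d["W"])
E
```

```text
mani [ 544.5 -343. ] [118.  117.1] 11.5
arrow line az -172.78876 from centre -171.98648728084746
brass>.1585 [ 571.4 -342.5] [90.3 44. ] 4.0 top z [0.16377587 0.16487818]
outlet line az -89.30387 from centre -85.50918298473626 rmax 0.07279259493408671
```

```bash
python3 - <<'E'
from h import *
plan([[((.5445,-.343,.128),down(4.5))]])
E
```

```text
0 [[0.006, -0.001, 0.342], [-0.0, -0.0, 0.006]] rows>=2.5
```

Emit:
{"api": "step_arm", "payload": {
  "targets": [
    [[0.006,0,0.17],[0,0,0]],
    [[0.006,0,0.342],[0,0,0]],
    [[0.006,0,0.342],[0,0,0]],
    [[0.006,0,0.342],[0,0,0]],
    [[0.006,0,0.342],[0,0,0]]
  ]
}}

```text
time_s: 1.9
position: [0.545, -0.3428, 0.128]
tool_rot: [[-0.085, 0.996, -0.001], [0.996, 0.085, 0.001], [0.001, -0.001, -1.0]]
ft_force: [-0.4, -0.5, 1.4]
grip_width: 0.0847
gripper_force: 0.0
```

Emit:
{"api": "step_arm", "payload": {
  "targets": [
    [[0,0,0],[0,0,0]],
    [[0,0,0],[0,0,0]],
    [[0,0,0],[0,0,0]],
    [[0,0,0],[0,0,0]],
    [[0,0,0],[0,0,0]],
    [[0,0,0],[0,0,0]]
  ],
  "jaw": 20,
  "grip_force": 50
}}

```text
time_s: 2.4
position: [0.5456, -0.3428, 0.129]
tool_rot: [[-0.087, 0.996, 0.002], [0.996, 0.087, -0.001], [-0.002, 0.001, -1.0]]
ft_force: [-1.6, 0.9, 6.5]
grip_width: 0.0352
gripper_force: 53.5
```

Emit:
{"api": "step_arm", "payload": {
  "targets": [
    [[0,0,0],[0,0,0.12]],
    [[0,0,0],[0,0,0.24]],
    [[0,0,0.001],[0,0,0.36]],
    [[0,0,0.001],[0,0,0.48]],
    [[0,0,0.001],[0,0,0.6]],
    [[0,0,0.002],[0,0,0.72]],
    [[0,0,0.002],[0,0,0.84]],
    [[0,0,0.002],[0,0,0.93]],
    [[0,0,0.002],[0,0,0.93]]
  ]
}}

```text
time_s: 3.15
position: [0.5462, -0.343, 0.1285]
tool_rot: [[0.602, 0.799, 0.003], [0.799, -0.602, -0.002], [0.0, 0.004, -1.0]]
ft_force: [3.2, 0.3, 5.9]
grip_width: 0.0354
gripper_force: 53.7
```

Emit:
{"api": "step_arm", "payload": {
  "targets": [
    [[0,0,0],[0,0,0.12]],
    [[0,0,0],[0,0,0.24]],
    [[0,0,0.001],[0,0,0.36]],
    [[0,0,0.001],[0,0,0.48]],
    [[0,0,0.001],[0,0,0.6]],
    [[0,0,0.002],[0,0,0.72]],
    [[0,0,0.002],[0,0,0.84]],
    [[0,0,0.002],[0,0,0.93]],
    [[0,0,0.002],[0,0,0.93]]
  ]
}}

```text
time_s: 3.9
position: [0.5465, -0.3436, 0.128]
tool_rot: [[0.981, 0.194, 0.004], [0.194, -0.981, -0.003], [0.003, 0.004, -1.0]]
ft_force: [5.4, -2.0, 5.1]
grip_width: 0.0357
gripper_force: 53.5
```

```bash
python3 - <<'E'
from elb import *
st(); i,W,K,R,t=cam("top"); elbow(i,W); i,W,K,R,t=cam("wrist"); save("w2",i); elbow(i,W)
E
```

```text
t 3.9 [ 0.5465 -0.3436  0.128 ] az -78.82 z [ 0.004 -0.003 -1.   ] q [-43.  36.  67.   0.  77.  36.] w 0.0357 F [ 5.4 -2.   5.1] 53.5
mani [ 545.  -340.6] [116.4 115.5] 11.9Traceback (most recent call last):
  File "<stdin>", line 2, in <module>
  File "elb.py", line 8, in elbow
    q=p[(r>.038)][:,:2]; vx,vy,x0,y0=cv2.fitLine(q.astype(np.float32),cv2.DIST_HUBER,0,.001,.001).ravel(); m=q.mean(0)-c
                                     ~~~~~~~~~~~^^^^^^^^^^^^^^^^^^^^^^^^^^^^^^^^^^^^^^^^^^^^^^^^^
cv2.error: OpenCV(4.12.0) /io/opencv/modules/imgproc/src/linefit.cpp:50: error: (-215:Assertion failed) count > 0 in function 'fitLine2D_wods'
```

Emit:
{"api": "step_arm", "payload": {
  "targets": [
    [[0,0,0],[0,0,0.04]],
    [[0,0,0],[0,0,0.082]],
    [[0,0,0],[0,0,0.082]],
    [[0,0,0],[0,0,0.082]]
  ]
}}

```text
time_s: 4.28
position: [0.5465, -0.3436, 0.1279]
tool_rot: [[0.991, 0.134, 0.004], [0.134, -0.991, -0.004], [0.004, 0.004, -1.0]]
ft_force: [4.7, -2.5, 4.1]
grip_width: 0.0352
gripper_force: 53.5
```

Emit:
{"api": "step_arm", "payload": {
  "targets": [
    [[0,0,0],[0,0,0]],
    [[0,0,0],[0,0,0]],
    [[0,0,0],[0,0,0]],
    [[0,0,0],[0,0,0]],
    [[0,0,-0.1],[0,0,0]],
    [[0,0,-0.25],[0,0,0]],
    [[0,0,-0.37],[0,0,0]],
    [[0,0,-0.37],[0,0,0]],
    [[0,0,-0.37],[0,0,0]]
  ],
  "jaw": 85
}}

```text
time_s: 5.03
position: [0.5457, -0.3428, 0.2398]
tool_rot: [[0.991, 0.133, 0.003], [0.133, -0.991, -0.003], [0.003, 0.003, -1.0]]
ft_force: [-0.8, 0.9, -1.7]
grip_width: 0.0851
gripper_force: 0.0
```

```bash
python3 - <<'E'
from elb import *
st(); i,W,K,R,t=cam("wrist"); save("w2",i); elbow(i,W)
E
```

```text
t 5.03 [ 0.5457 -0.3428  0.2398] az -82.37 z [ 0.003 -0.003 -1.   ] q [-43.  31.  57.  -0.  92.  40.] w 0.0851 F [-0.8  0.9 -1.7] 0.0
mani [ 546.7 -343.8] [115.5 117.6] 11.9Traceback (most recent call last):
  File "<stdin>", line 2, in <module>
  File "elb.py", line 8, in elbow
    q=p[(r>.038)][:,:2]; vx,vy,x0,y0=cv2.fitLine(q.astype(np.float32),cv2.DIST_HUBER,0,.001,.001).ravel(); m=q.mean(0)-c
                                     ~~~~~~~~~~~^^^^^^^^^^^^^^^^^^^^^^^^^^^^^^^^^^^^^^^^^^^^^^^^^
cv2.error: OpenCV(4.12.0) /io/opencv/modules/imgproc/src/linefit.cpp:50: error: (-215:Assertion failed) count > 0 in function 'fitLine2D_wods'
```

View pics/w2.png

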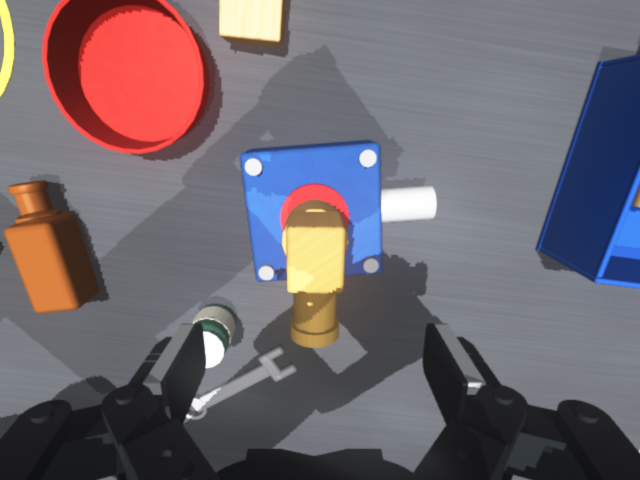

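```bash
cat >> meas.py <<'E'
def pan(i,W):
    hsv=cv2.cvtColor(i,cv2.COLOR_RGB2HSV); H,S,V=[hsv[...,k].astype(int) for k in range(3)]
    m=((H<4)|(H>176))&(S>170)&(V>60)&(W[...,1]>-.27)&(W[...,1]<.2)&(W[...,0]>.5)
    p=W[m]; r=p[(p[:,2]>.034)&(p[:,2]<.046)]
    c,rad=cv2.minEnclosingCircle((r[:,:2]*1000).astype(np.float32)); A=np.c_[2*r[:,:2],np.ones(len(r))]
    s=np.linalg.lstsq(A,(r[:,:2]**2).sum(1),rcond=None)[0]
    f=p[p[:,2]<.012]
    print("pan rim circ",np.round(c,1),round(rad,1),"lsq",s[:2].round(4),np.sqrt(s[2]+s[:2]@s[:2]).round(4),len(r),"floor",f.mean(0).round(4))
def ring(i,W):
    hsv=cv2.cvtColor(i,cv2.COLOR_RGB2HSV); H,S,V=[hsv[...,k].astype(int) for k in range(3)]
    r=W[(H>25)&(H<35)&(S>150)&(W[...,2]<.02)&(W[...,2]>-.02)&(W[...,0]>.5)&(W[...,1]>-.12)&(W[...,1]<.17)]
    A=np.c_[2*r[:,:2],np.ones(len(r))]; s=np.linalg.lstsq(A,(r[:,:2]**2).sum(1),rcond=None)[0]
    print("ring",s[:2].round(4),np.sqrt(s[2]+s[:2]@s[:2]).round(4),len(r))
E
python3 - <<'E'
from meas import *
for n in("top","side","wrist"):
    i,W,K,R,t=cam(n); print(n); pan(i,W); ring(i,W)
plan([[((.60,-.26,.2),down(-42))],[((.644,-.165,.12),down(-5))],[((.644,-.165,.015),down(-5))]])
E
```

```text
top
pan rim circ [ 641.6 -173.9] 64.1 lsq [ 0.6414 -0.1739] 0.0619 172 floor [ 0.6424 -0.1752  0.0027]
ring [0.6605 0.0276] 0.084 479
side
pan rim circ [ 643.8 -178.4] 66.9 lsq [ 0.6425 -0.1784] 0.0622 236 floor [ 0.6508 -0.1673  0.0036]
ring [0.6615 0.0258] 0.0845 226
wrist
pan rim circ [ 641.4 -175. ] 64.7 lsq [ 0.6414 -0.1758] 0.062 2465 floor [ 0.643  -0.1669  0.0037]
ring [0. 0.] 0.0 0
0 [[0.219, -0.247, 0.12], [-0.004, 0.002, -0.898]] rows>=5.6
1 [[0.333, -0.103, 0.266], [0.0, -0.0, -0.822]] rows>=5.2
2 [[-0.0, 0.0, 0.35], [0.0, -0.0, 0.0]] rows>=2.5
```

Emit:
{"api": "step_arm", "payload": {
  "targets": [
    [[0.219,-0.247,0.12],[0,0,-0.898]],
    [[0.219,-0.247,0.12],[0,0,-0.898]],
    [[0.219,-0.247,0.12],[0,0,-0.898]],
    [[0.219,-0.247,0.12],[0,0,-0.898]],
    [[0.219,-0.247,0.12],[0,0,-0.898]],
    [[0.219,-0.247,0.12],[0,0,-0.898]],
    [[0.219,-0.247,0.12],[0,0,-0.898]],
    [[0.219,-0.247,0.12],[0,0,-0.898]]
  ],
  "jaw": 0
}}

```text
time_s: 5.9
position: [0.6003, -0.2602, 0.2006]
tool_rot: [[0.671, 0.742, -0.002], [0.742, -0.671, 0.001], [-0.0, -0.002, -1.0]]
ft_force: [1.1, -0.4, 0.1]
grip_width: 0.0
gripper_force: 0.0
```

Emit:
{"api": "step_arm", "payload": {
  "targets": [
    [[0.333,-0.103,0.266],[0,0,-0.822]],
    [[0.333,-0.103,0.266],[0,0,-0.822]],
    [[0.333,-0.103,0.266],[0,0,-0.822]],
    [[0.333,-0.103,0.266],[0,0,-0.822]],
    [[0.333,-0.103,0.266],[0,0,-0.822]],
    [[0.333,-0.103,0.266],[0,0,-0.822]],
    [[0.333,-0.103,0.266],[0,0,-0.822]],
    [[0.333,-0.103,0.266],[0,0,-0.822]]
  ]
}}

```text
time_s: 6.57
position: [0.6443, -0.166, 0.122]
tool_rot: [[0.092, 0.996, 0.0], [0.996, -0.092, -0.0], [-0.0, 0.0, -1.0]]
ft_force: [-0.2, -0.8, -0.2]
grip_width: 0.0002
gripper_force: 0.0
```

Emit:
{"api": "step_arm", "payload": {
  "targets": [
    [[0,0,0.12],[0,0,0]],
    [[0,0,0.24],[0,0,0]],
    [[0,0,0.35],[0,0,0]],
    [[0,0,0.35],[0,0,0]],
    [[0,0,0.35],[0,0,0]]
  ]
}}

```text
time_s: 6.98
position: [0.6439, -0.1658, 0.0165]
tool_rot: [[0.09, 0.996, -0.002], [0.996, -0.09, 0.001], [0.001, -0.002, -1.0]]
ft_force: [0.6, -0.5, 0.5]
grip_width: -0.0001
gripper_force: 0.0
```

```bash
python3 - <<'E'
from elb import *
st(); i,W,K,R,t=cam("top"); save("t1",i); pan(i,W); i,W,K,R,t=cam("side"); save("s1",i); 
for e in (.02,.04): plan([[((.661+e*.095,.027+e,.015),down(-5))]])
E
```

```text
t 6.98 [ 0.6439 -0.1658  0.0165] az -5.17 z [-0.002  0.001 -1.   ] q [-25.  45.  70.   0.  66. -19.] w -0.0001 F [ 0.6 -0.5  0.5] 0.0
pan rim circ [0. 0.] 0.0 lsq [0. 0.] 0.0 0 floor [ 0.6276 -0.1839  0.0023]
0 [[0.713, -0.006, 0.014], [0.005, 0.002, -0.002]] rows>=5.1
0 [[0.78, -0.005, 0.014], [0.005, 0.002, -0.002]] rows>=5.6
```

View pics/s1.png

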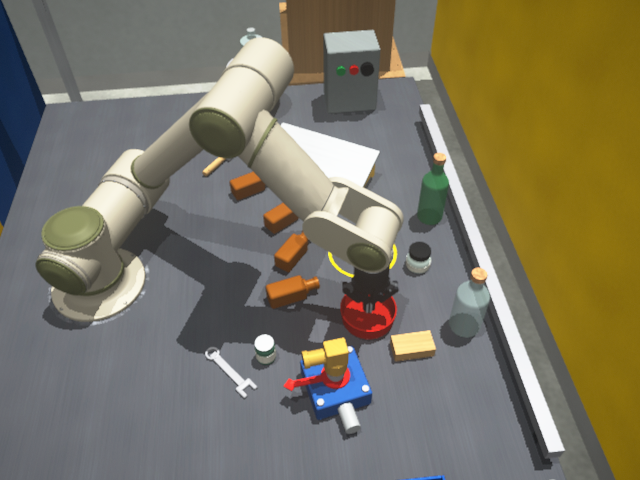

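The side view shows the fingertips inside the pan, at about (370,295). I'll tow it slowly from here.

Emit:
{"api": "step_arm", "payload": {
  "targets": [
    [[0.03,0,0],[0,0,0]],
    [[0.07,0,0],[0,0,0]],
    [[0.11,0,0],[0,0,0]],
    [[0.155,0,0],[0,0,0]],
    [[0.2,0,0],[0,0,0]],
    [[0.245,0,0],[0,0,0]],
    [[0.29,0,0],[0,0,0]],
    [[0.335,0,0],[0,0,0]],
    [[0.38,-0.003,0],[0,0,0]],
    [[0.425,-0.004,0],[0,0,0]]
  ]
}}

```text
time_s: 7.92
position: [0.6549, -0.0374, 0.0178]
tool_rot: [[0.087, 0.996, 0.002], [0.996, -0.087, -0.002], [-0.002, 0.002, -1.0]]
ft_force: [-0.4, -6.0, 4.4]
grip_width: -0.0002
gripper_force: 3.1
```

Emit:
{"api": "step_arm", "payload": {
  "targets": [
    [[0.045,0,0],[0,0,0]],
    [[0.09,0,0],[0,0,0]],
    [[0.135,0,0],[0,0,0]],
    [[0.18,0,0],[0,0,0]],
    [[0.225,0,0],[0,0,0]],
    [[0.27,0,0],[0,0,0]],
    [[0.3,0,0],[0,0,0]],
    [[0.32,0,0],[0,0,0]],
    [[0.335,0,0],[0,0,0]],
    [[0.335,0,0],[0,0,0]]
  ]
}}

```text
time_s: 8.75
position: [0.6634, 0.0631, 0.0177]
tool_rot: [[0.086, 0.996, 0.001], [0.996, -0.086, -0.001], [-0.001, 0.002, -1.0]]
ft_force: [1.1, -2.2, 3.4]
grip_width: -0.0001
gripper_force: 1.3
```

```bash
python3 - <<'E'
from elb import *
st()
for n in("top","side","wrist"):
    i,W,K,R,t=cam(n); print(n); pan(i,W); save(n+"2",i)
E
```

```text
t 8.75 [0.6634 0.0631 0.0177] az -4.92 z [ 0.001 -0.001 -1.   ] q [-5. 45. 69. -0. 66.  0.] w -0.0001 F [ 1.1 -2.2  3.4] 1.3
top
pan rim circ [653.9  -3.5] 58.9 lsq [0.6562 0.0165] 0.0618 58 floor [ 0.6495 -0.0118  0.0029]
side
pan rim circ [656.8  12.2] 66.6 lsq [0.6574 0.0115] 0.0619 212 floor [0.6597 0.0256 0.0034]
wrist
pan rim circ [658.5  44.1] 57.4 lsq [0.6566 0.0181] 0.0611 4195 floor [0.6558 0.035  0.0037]
```

View pics/wrist2.png

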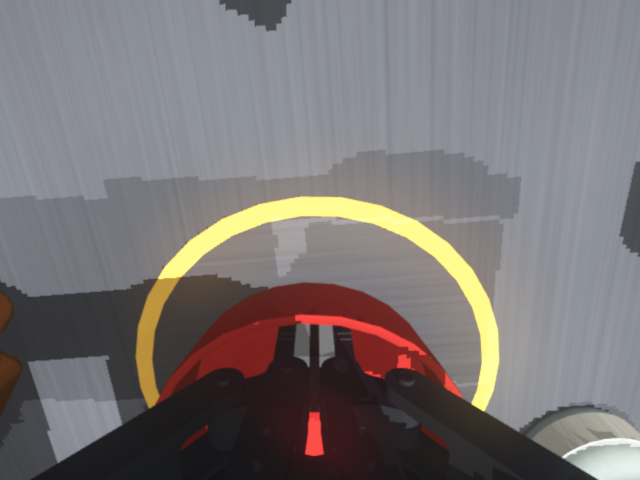

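The pan is inside the ring but about 10 mm short. I'll nudge it on, back off and rise.

Emit:
{"api": "step_arm", "payload": {
  "targets": [
    [[0.012,0.004,0],[0,0,0]],
    [[0.024,0.008,0],[0,0,0]],
    [[0.037,0.01,0],[0,0,0]],
    [[0.037,0.01,0],[0,0,0]],
    [[-0.03,0.01,0],[0,0,0]],
    [[-0.03,0.01,-0.1],[0,0,0]],
    [[-0.03,0,-0.22],[0,0,0]],
    [[-0.1,0,-0.35],[0,0,0]],
    [[-0.2,0,-0.48],[0,0,0]],
    [[-0.3,0,-0.6],[0,0,0]]
  ]
}}

```text
time_s: 9.73
position: [0.6559, -0.0175, 0.1868]
tool_rot: [[0.085, 0.996, 0.001], [0.996, -0.085, 0.001], [0.001, 0.0, -1.0]]
ft_force: [0.7, -0.4, 0.4]
grip_width: -0.0001
gripper_force: 0.0
```

Emit:
{"api": "step_arm", "payload": {
  "targets": [
    [[-0.4,-0.2,-0.1],[0,0,0]],
    [[-0.4,-0.5,-0.1],[0,0,0]],
    [[-0.5,-0.8,-0.1],[0,0,0]],
    [[-0.5,-0.8,-0.1],[0,0,0]],
    [[-0.5,-0.8,-0.1],[0,0,0]],
    [[-0.5,-0.8,-0.1],[0,0,0]],
    [[-0.5,-0.8,-0.1],[0,0,0]],
    [[-0.5,-0.8,-0.1],[0,0,0]],
    [[-0.5,-0.8,-0.1],[0,0,0]]
  ],
  "jaw": 85
}}

```text
time_s: 10.48
position: [0.4031, -0.1468, 0.2154]
tool_rot: [[0.09, 0.996, 0.001], [0.996, -0.09, 0.0], [0.0, 0.001, -1.0]]
ft_force: [0.4, 0.5, 0.5]
grip_width: 0.0848
gripper_force: 0.0
```

```bash
python3 - <<'E'
from elb import *
st()
for n in("top","side"):
    i,W,K,R,t=cam(n); print(n); pan(i,W); ring(i,W); save(n+"3",i); np.savez(f"pics/{n}3.npz",i=i,W=W)
E
```

```text
t 10.48 [ 0.4031 -0.1468  0.2154] az -5.15 z [ 0.001  0.    -1.   ] q [-36.  10.  94.   0.  76. -31.] w 0.0848 F [0.4 0.5 0.5] 0.0
top
pan rim circ [658.3  27.5] 64.0 lsq [0.6579 0.0269] 0.0619 160 floor [0.6593 0.0271 0.0028]
ring [0.6604 0.0276] 0.0839 479
side
pan rim circ [659.2  24. ] 66.1 lsq [0.6593 0.0235] 0.0623 190 floor [0.6617 0.0364 0.0031]
ring [0.6619 0.0254] 0.084 369
```

View pics/top3.png

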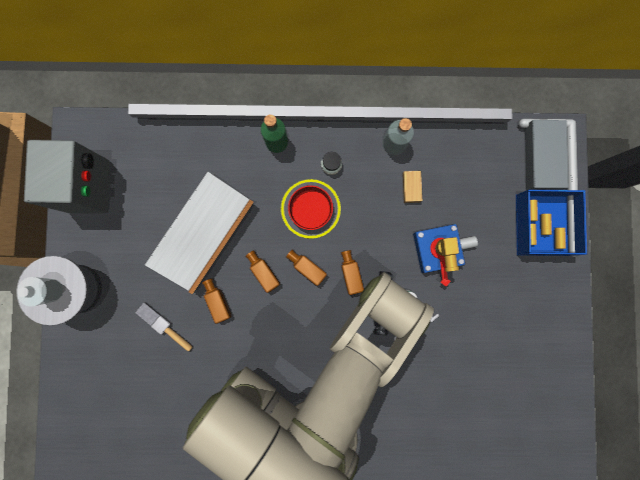

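The top view shows the pan centred in the ring. The elbow's outlet lies over the arrow, at about (453,265), with the arrow head at (446,281) allowing for parallax. Next I'll check the outlet angle numerically and measure the flasks and the deck frame.

```bash
cat >> meas.py <<'E'
def fl(i,W,verbose=True):
    """flask centre, direction (base->neck) from points: neck end narrower"""
    res=[]
    for p in flasks(i,W):
        if len(p)<150 : continue
        xy=p[:,:2]; c,sz,a=cv2.minAreaRect((xy*1000).astype(np.float32))
        if max(sz)>180: continue
        t=xy[p[:,2]>np.percentile(p[:,2],97)-.006]   # top face of body (+ neck crown lower)
        m=xy.mean(0); u,s,v=np.linalg.svd(xy-m,full_matrices=False); d=v[0]
        s_=(xy-m)@d; w=(xy-m)@v[1]; e1=np.ptp(w[s_>s_.max()-.03]); e2=np.ptp(w[s_<s_.min()+.03])
        if e1>e2: d=-d
        tc,tsz,ta=cv2.minAreaRect((t*1000).astype(np.float32))
        res.append((m,d)); print("flask mean",m.round(4),"az",np.degrees(np.arctan2(d[1],d[0])).round(1),"rect",np.round(c,1),np.round(sz,1),"topface",np.round(tc,1),np.round(tsz,1),round(ta,1),"z",np.percentile(p[:,2],97).round(4))
    return res
E
python3 - <<'E'
from elb import *
d=np.load("pics/top3.npz"); i,W=d["i"],d["W"]
hsv=cv2.cvtColor(i,cv2.COLOR_RGB2HSV); H,S,V=[hsv[...,k].astype(int) for k in range(3)]
for n in("top","side"):
    d=np.load(f"pics/{n}3.npz"); i,W=d["i"],d["W"]; print(n)
    hsv=cv2.cvtColor(i,cv2.COLOR_RGB2HSV); H,S,V=[hsv[...,k].astype(int) for k in range(3)]
    b=(H>15)&(H<32)&(S>80)&(W[...,1]<-.24)&(W[...,1]>-.46)&(W[...,0]>.42)&(W[...,0]<.66)&(W[...,2]>.145)
    t=W[b]; r=cv2.minAreaRect((t[:,:2]*1000).astype(np.float32)); print("brass",np.round(r[0],1),np.round(r[1],1),round(r[2],1))
    rd=W[((H<4)|(H>176))&(S>150)&(W[...,1]<-.28)&(W[...,0]<.49)&(W[...,2]>.03)]; print("arrow head",len(rd),rd.mean(0),rd.min(0))
    fl(i,W)
    # deck plane: aluminium face, robust
    dk=(S<60)&(V>100)&(W[...,2]>.04)&(W[...,2]<.12)&(W[...,1]>.15)&(W[...,1]<.6)&(W[...,0]>.25)&(W[...,0]<.75)
    b=max(blobs(dk,300),key=lambda b:b.sum()); b=cv2.erode(b.astype(np.uint8),np.ones((5,5)))>0
    p=W[b]; m=p.mean(0); u,s,v=np.linalg.svd(p-m,full_matrices=False); nrm=v[2]*np.sign(v[2,2]); h=-nrm[:2]/np.linalg.norm(nrm[:2]); print("deck n",nrm,"slope",np.degrees(np.arccos(nrm[2])),"up az",np.degrees(np.arctan2(h[1],h[0])),"m",m)
    cl=(H>=5)&(H<=20)&(S>100)&(W[...,2]>.045)&(W[...,2]<.09)&(W[...,1]>.12)&(W[...,1]<.45)&(W[...,0]>.35)
    b=max(blobs(cl,100),key=lambda b:b.sum()); q=W[b]; print("cleat",len(q),q.mean(0).round(4),cv2.minAreaRect((q[:,:2]*1000).astype(np.float32)),np.percentile(q[:,2],[5,50,95]).round(3))
E
```

```text
top
brass [ 523.2 -346.2] [86.9 35. ] 8.9
arrow head 94 [ 0.46161144 -0.3535474   0.05289248] [ 0.44005088 -0.36889006  0.04812248]
flask mean [0.4711 0.1614] az 35.6 rect [477.9 166.6] [129.1  46.5] topface [461.4 154.1] [86.2 43.1] 34.5 z 0.0503
flask mean [0.485  0.0352] az 51.6 rect [489.1  41.3] [126.6  45.6] topface [479.4  27. ] [91.1 43.2] 52.0 z 0.0495
flask mean [ 0.4685 -0.0914] az 14.1 rect [475.6 -90.7] [124.9  44.8] topface [457.3 -95.2] [86.6 42.9] 15.1 z 0.0498
flask mean [0.3856 0.2927] az 24.3 rect [390.  300.8] [127.4  55. ] topface [376.  288.1] [90.7 43.7] 24.2 z 0.0496
deck n [-0.16679668 -0.26413287  0.94995405] slope 18.203302387101314 up az 57.728089134419946 m [0.58600923 0.33905044 0.06551571]
cleat 522 [0.5405 0.2774 0.0606] ((542.9107666015625, 276.41650390625), (17.14000701904297, 309.0001525878906), 57.40911865234375) [0.053 0.061 0.066]
side
brass [ 524.8 -350.3] [88.2 37.1] 8.2
arrow head 177 [ 0.46398117 -0.35610284  0.05389613] [ 0.43971868 -0.37048824  0.03583177]
flask mean [0.4814 0.1636] az -148.7 rect [490.6 179.1] [136.6  66.5] topface [469.8 153.7] [77.  44.4] 35.9 z 0.049
flask mean [0.4864 0.0186] az 53.7 rect [500.   44.4] [156.9  47. ] topface [480.4  18.3] [91.3 46.4] 52.4 z 0.0482
flask mean [ 0.4692 -0.1046] az -162.6 rect [477.2 -85.1] [142.6  73. ] topface [ 458.4 -100.7] [89.3 46.5] 15.2 z 0.0484
deck n [-0.16231521 -0.25450396  0.95335277] slope 17.569257283590005 up az 57.471456652255085 m [0.6048164  0.33259768 0.06694756]
cleat 320 [0.5728 0.2537 0.0606] ((570.503173828125, 256.3056640625), (20.503252029418945, 250.30215454101562), 56.85251235961914) [0.056 0.061 0.064]
```

```bash
cat >> h.py <<'E'
A=np.radians(57.6); O=np.array([.5485,.285,.045]); g=np.radians(18)
X=np.array([np.cos(A)*np.cos(g),np.sin(A)*np.cos(g),np.sin(g)]); Y=np.array([-np.sin(A),np.cos(A),0]); Z=np.cross(X,Y)
RD=np.stack([X,Y,Z],1); RT=np.stack([X,-Y,-Z],1)
def dp(x,y,z): return O+RD@np.array([x,y,z])
def half(Ra,Rb): 
    return Ra@Ro.from_rotvec(Ro.from_matrix(Ra.T@Rb).as_rotvec()/2).as_matrix()
E
python3 - <<'E'
from h import *
c=(.4573,-.0952); R0=down(-75.2)
plan([[((*c,.17),down(-42))],[((*c,.09),R0),((*c,.011),R0)]])
print("--place")
M=half(R0,RT); s=((*c,.011),R0)
y=-.12
plan([[((*c,.2),R0),((.56,.05,.22),M)],[(dp(.06,y,.09),RT),(dp(.06,y,.045),RT)],[(dp(.055,y,.013),RT),(dp(.047,y,.012),RT),(dp(.043,y,.011),RT)]],s)
print(dp(.045,y,.01))
E
```

```text
0 [[0.185, 0.16, 0.15], [0.001, -0.001, 0.822]] rows>=5.2
1 [[0.0, -0.0, 0.267], [0.0, 0.0, 0.738]] rows>=4.6
1 [[0.0, -0.0, 0.53], [0.0, 0.0, 0.738]] rows>=4.6
--place
0 [[0.0, 0.0, -0.63], [0.0, 0.0, 0.0]] rows>=4.5
0 [[0.455, -0.38, -0.697], [0.075, 0.191, -0.472]] rows>=6.6
1 [[0.622, -0.311, 0.348], [0.074, 0.19, -0.471]] rows>=5.6
1 [[0.642, -0.324, 0.496], [0.074, 0.19, -0.471]] rows>=6.3
2 [[-0.017, 0.0, 0.106], [0.0, 0.0, -0.0]] rows>=0.8
2 [[-0.044, 0.0, 0.11], [0.0, 0.0, -0.0]] rows>=0.8
2 [[-0.057, 0.0, 0.113], [0.0, 0.0, -0.0]] rows>=0.9
[0.67109563 0.25422683 0.06841633]
```

Emit:
{"api": "step_arm", "payload": {
  "targets": [
    [[0.185,0.16,0.15],[0,0,0.822]],
    [[0.185,0.16,0.15],[0,0,0.822]],
    [[0.185,0.16,0.15],[0,0,0.822]],
    [[0.185,0.16,0.15],[0,0,0.822]],
    [[0.185,0.16,0.15],[0,0,0.822]],
    [[0.185,0.16,0.15],[0,0,0.822]],
    [[0.185,0.16,0.15],[0,0,0.822]],
    [[0.185,0.16,0.15],[0,0,0.822]]
  ],
  "jaw": 85
}}

```text
time_s: 11.25
position: [0.4574, -0.0948, 0.1695]
tool_rot: [[0.666, 0.746, -0.0], [0.746, -0.666, 0.001], [0.0, -0.001, -1.0]]
ft_force: [-0.5, 0.5, -0.0]
grip_width: 0.0846
gripper_force: 0.0
```

Emit:
{"api": "step_arm", "payload": {
  "targets": [
    [[0,0,0.1],[0,0,0.738]],
    [[0,0,0.1],[0,0,0.738]],
    [[0,0,0.2],[0,0,0.738]],
    [[0,0,0.267],[0,0,0.738]],
    [[0,0,0.267],[0,0,0.738]],
    [[0,0,0.267],[0,0,0.738]],
    [[0,0,0.4],[0,0,0.738]],
    [[0,0,0.53],[0,0,0.738]],
    [[0,0,0.53],[0,0,0.738]]
  ]
}}

```text
time_s: 12.0
position: [0.4545, -0.0944, 0.0064]
tool_rot: [[0.966, 0.259, -0.008], [0.259, -0.966, 0.004], [-0.007, -0.006, -1.0]]
ft_force: [-0.8, 1.0, 0.4]
grip_width: 0.0849
gripper_force: 0.0
```

Emit:
{"api": "step_arm", "payload": {
  "targets": [
    [[0,0,0],[0,0,0]],
    [[0,0,0],[0,0,0]],
    [[0,0,0],[0,0,0]],
    [[0,0,0],[0,0,0]],
    [[0,0,0],[0,0,0]],
    [[0,0,0],[0,0,0]]
  ],
  "jaw": 30,
  "grip_force": 40
}}

```text
time_s: 12.5
position: [0.4578, -0.0961, 0.0132]
tool_rot: [[0.967, 0.256, 0.004], [0.256, -0.967, -0.002], [0.004, 0.003, -1.0]]
ft_force: [-0.5, 1.0, 6.5]
grip_width: 0.0451
gripper_force: 40.9
```

```bash
python3 - <<'E'
from h import *
st(); i,W,K,R,t=cam("wrist"); save("w4",i)
E
```

```text
t 12.5 [ 0.4578 -0.0961  0.0132] az -75.16 z [ 0.004 -0.002 -1.   ] q [-26.  31. 104.   0.  45.  49.] w 0.0451 F [-0.5  1.   6.5] 40.9
```

View pics/w4.png

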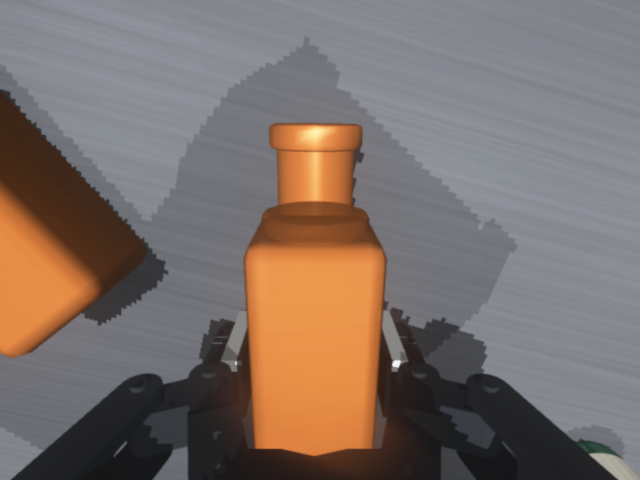

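The flask is held squarely, with the pads at (240,345) and (398,345). Now I'll carry it to the slot.

Emit:
{"api": "step_arm", "payload": {
  "targets": [
    [[0,0,-0.1],[0,0,0]],
    [[0,0,-0.25],[0,0,0]],
    [[0,0,-0.4],[0,0,0]],
    [[0.1,-0.08,-0.55],[0,0,0]],
    [[0.2,-0.17,-0.65],[0.02,0.06,-0.15]],
    [[0.32,-0.27,-0.697],[0.05,0.12,-0.3]],
    [[0.455,-0.38,-0.697],[0.075,0.191,-0.472]],
    [[0.455,-0.38,-0.697],[0.075,0.191,-0.472]],
    [[0.455,-0.38,-0.697],[0.075,0.191,-0.472]],
    [[0.455,-0.38,-0.697],[0.075,0.191,-0.472]]
  ],
  "grip_force": 60
}}

```text
time_s: 13.38
position: [0.5595, 0.0512, 0.2215]
tool_rot: [[0.797, 0.594, 0.111], [0.583, -0.804, 0.116], [0.158, -0.028, -0.987]]
ft_force: [-0.8, -0.3, -3.6]
grip_width: 0.045
gripper_force: 65.0
```

Emit:
{"api": "step_arm", "payload": {
  "targets": [
    [[0.12,-0.06,0],[0.02,0.05,-0.12]],
    [[0.24,-0.12,0.05],[0.04,0.1,-0.24]],
    [[0.36,-0.18,0.1],[0.06,0.15,-0.36]],
    [[0.48,-0.24,0.2],[0.074,0.19,-0.471]],
    [[0.58,-0.3,0.3],[0.074,0.19,-0.471]],
    [[0.622,-0.311,0.348],[0.074,0.19,-0.471]],
    [[0.622,-0.311,0.348],[0.074,0.19,-0.471]],
    [[0.642,-0.324,0.496],[0.074,0.19,-0.471]],
    [[0.642,-0.324,0.496],[0.074,0.19,-0.471]],
    [[0.642,-0.324,0.496],[0.074,0.19,-0.471]]
  ]
}}

```text
time_s: 14.22
position: [0.6708, 0.2559, 0.1044]
tool_rot: [[0.511, 0.844, 0.161], [0.803, -0.536, 0.26], [0.305, -0.004, -0.952]]
ft_force: [0.8, 0.5, -2.3]
grip_width: 0.045
gripper_force: 64.8
```

```bash
python3 - <<'E'
from h import *
st(); s=env.observe(); print((RD.T@(np.array(s["position"])-O)).round(4)); print((RT.T@np.array(s["tool_rot"])).round(3)); i,W,K,R,t=cam("side"); save("s5",i); y=-.12
i,W,K,R,t=cam("wrist"); save("w5",i)
plan([[(dp(.055,y,.016),RT),(dp(.055,y,.013),RT)]])
E
```

```text
t 14.22 [0.6708 0.2559 0.1044] az -32.41 z [ 0.161  0.26  -0.952] q [ 6. 39. 67. 16. 63. 33.] w 0.045 F [ 0.8  0.5 -2.3] 64.8
[ 0.0573 -0.1189  0.0439]
[[ 1.    -0.001 -0.004]
 [ 0.001  1.    -0.003]
 [ 0.004  0.003  1.   ]]
0 [[-0.014, -0.002, 0.104], [0.003, -0.001, -0.0]] rows>=0.8
0 [[-0.015, -0.002, 0.114], [0.003, -0.001, -0.0]] rows>=0.8
```

View pics/s5.png

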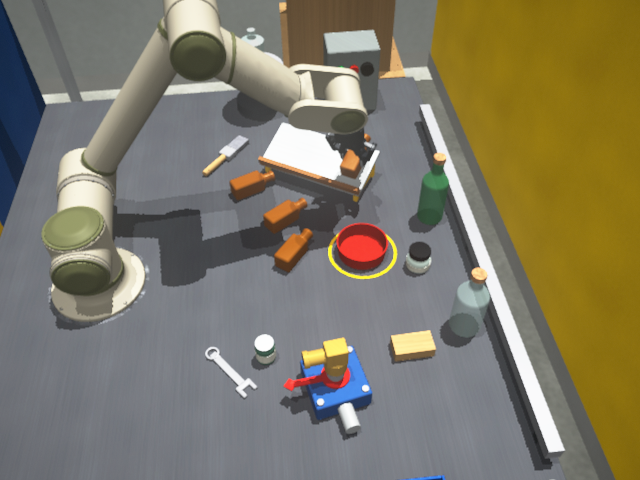

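The side view shows the held flask above the right end of the deck, at about (350,165). I'll lower it.

Emit:
{"api": "step_arm", "payload": {
  "targets": [
    [[-0.015,0,0.05],[0,0,0]],
    [[-0.015,0,0.09],[0,0,0]],
    [[-0.015,0,0.104],[0,0,0]],
    [[-0.015,0,0.108],[0,0,0]],
    [[-0.015,0,0.108],[0,0,0]]
  ]
}}

```text
time_s: 14.73
position: [0.6755, 0.2614, 0.0749]
tool_rot: [[0.51, 0.844, 0.166], [0.803, -0.536, 0.261], [0.309, 0.001, -0.951]]
ft_force: [0.3, 0.1, -3.2]
grip_width: 0.0455
gripper_force: 65.0
```

```bash
cat >> h.py <<'E'
def ds():
    s=env.observe(); print("deck pos",(RD.T@(np.array(s["position"])-O)).round(4),"deckF",(RD.T@np.array(s["ft_force"])).round(1),"w",round(s["grip_width"],4),"t",s["time_s"])
E
python3 -c "
from h import *
ds()"
```

```text
deck pos [ 0.0551 -0.1199  0.0136] deckF [-0.7 -0.2 -3.1] w 0.0455 t 14.7333
```

Emit:
{"api": "step_arm", "payload": {
  "targets": [
    [[0,0,0.007],[0,0,0]],
    [[0,0,0.007],[0,0,0]],
    [[-0.01,0,0.007],[0,0,0]],
    [[-0.02,0,0.007],[0,0,0]],
    [[-0.03,0,0.007],[0,0,0]],
    [[-0.035,0,0.007],[0,0,0]],
    [[-0.035,0,0.007],[0,0,0]]
  ]
}}

```text
time_s: 15.32
position: [0.672, 0.2542, 0.0719]
tool_rot: [[0.508, 0.844, 0.172], [0.802, -0.537, 0.262], [0.313, 0.004, -0.95]]
ft_force: [1.0, -0.2, 5.7]
grip_width: 0.045
gripper_force: 66.2
```

```bash
python3 -c "
from h import *
ds()"
```

```text
deck pos [ 0.0466 -0.1208  0.0132] deckF [ 2.1 -0.9  5.3] w 0.045 t 15.3167
```

Emit:
{"api": "step_arm", "payload": {
  "targets": [
    [[-0.005,0,0],[0,0,0]],
    [[-0.01,0,0],[0,0,0]],
    [[-0.012,0,0],[0,0,0]],
    [[-0.012,0,0],[0,0,0]]
  ]
}}

```text
time_s: 15.65
position: [0.6711, 0.2527, 0.0715]
tool_rot: [[0.507, 0.844, 0.174], [0.802, -0.536, 0.264], [0.317, 0.006, -0.949]]
ft_force: [4.3, 7.2, 5.4]
grip_width: 0.0451
gripper_force: 65.6
```

```bash
python3 -c "
from h import *
ds()"
```

```text
deck pos [ 0.0447 -0.1208  0.0134] deckF [9.6 0.3 2.6] w 0.0451 t 15.65
```

Cleat contact came at base x≈0, as expected. I'll release, retreat, and hover over the next flask.

```bash
python3 - <<'E'
from h import *
s=env.observe(); p=np.array(s["position"]);R=np.array(s["tool_rot"])
plan([[(p-R[:,2]*.12,R)],[((.4794,.027,.20),down(-38))]])
E
```

```text
0 [[0.0, 0.0, -0.4], [0.0, 0.0, 0.0]] rows>=2.9
1 [[-0.792, -0.133, -0.316], [-0.013, -0.41, 0.124]] rows>=6.2
```

Emit:
{"api": "step_arm", "payload": {
  "targets": [
    [[0,0,0],[0,0,0]],
    [[0,0,0],[0,0,0]],
    [[0,0,0],[0,0,0]],
    [[0,0,0],[0,0,0]],
    [[0,0,-0.1],[0,0,0]],
    [[0,0,-0.25],[0,0,0]],
    [[0,0,-0.4],[0,0,0]],
    [[0,0,-0.4],[0,0,0]],
    [[0,0,-0.4],[0,0,0]]
  ],
  "jaw": 62
}}

```text
time_s: 16.4
position: [0.6495, 0.2191, 0.1856]
tool_rot: [[0.508, 0.844, 0.172], [0.802, -0.537, 0.261], [0.312, 0.006, -0.95]]
ft_force: [0.7, 0.1, -0.5]
grip_width: 0.0618
gripper_force: 0.0
```

Emit:
{"api": "step_arm", "payload": {
  "targets": [
    [[-0.1,0,-0.1],[0,0,0]],
    [[-0.25,-0.04,-0.2],[0,-0.1,0.03]],
    [[-0.4,-0.07,-0.316],[0,-0.2,0.06]],
    [[-0.792,-0.133,-0.316],[-0.013,-0.41,0.124]],
    [[-0.792,-0.133,-0.316],[-0.013,-0.41,0.124]],
    [[-0.792,-0.133,-0.316],[-0.013,-0.41,0.124]],
    [[-0.792,-0.133,-0.316],[-0.013,-0.41,0.124]],
    [[-0.792,-0.133,-0.316],[-0.013,-0.41,0.124]],
    [[-0.792,-0.133,-0.316],[-0.013,-0.41,0.124]],
    [[-0.792,-0.133,-0.316],[-0.013,-0.41,0.124]]
  ],
  "jaw": 85
}}

```text
time_s: 17.23
position: [0.4785, 0.0259, 0.198]
tool_rot: [[0.615, 0.788, -0.009], [0.788, -0.615, -0.004], [-0.009, -0.005, -1.0]]
ft_force: [0.4, 0.2, 0.1]
grip_width: 0.085
gripper_force: 0.0
```

```bash
cat >> meas.py <<'E'
def look():
    st()
    for n in("top","side","wrist"):
        i,W,K,R,t=cam(n); print(n); save("look_"+n,i)
        if n!="wrist": pan(i,W)
        fl(i,W)
E
python3 -c "
from meas import *
look()"; cp pics/look_wrist.png pics/w6.png
```

```text
t 17.23 [0.4785 0.0259 0.198 ] az -37.98 z [-0.009 -0.004 -1.   ] q [-11.  17.  88.  -0.  76.  27.] w 0.085 F [0.4 0.2 0.1] 0.0
top
pan rim circ [658.4  27.1] 64.1 lsq [0.6578 0.0271] 0.0619 157 floor [0.6596 0.0271 0.003 ]
flask mean [0.4772 0.1681] az 29.7 rect [477.5 168.2] [127.8  48.1] topface [463.9 156.3] [81.3 42.8] 35.7 z 0.0502
flask mean [0.3858 0.2927] az 24.4 rect [392.3 296.2] [127.1  45.8] topface [377.5 288.7] [92.9 43.8] 23.6 z 0.0502
side
pan rim circ [659.8  23.5] 66.7 lsq [0.6597 0.0232] 0.0622 200 floor [0.6622 0.038  0.0035]
flask mean [0.3716 0.273 ] az 29.5 rect [372.8 281.9] [85.4 53.3] topface [373.4 280.9] [82.7 49.4] 27.8 z 0.0484
flask mean [0.4616 0.1422] az -139.1 rect [472.2 161.1] [126.3  61.1] topface [464.5 149.6] [92.6 46.4] 35.6 z 0.0484
flask mean [0.4843 0.0185] az 52.4 rect [497.6  44.2] [154.  48.] topface [479.9  20.3] [94.5 45.2] 55.4 z 0.0488
wrist
flask mean [0.4703 0.1578] az 35.0 rect [474.9 162.9] [119.5  44.8] topface [464.3 155.4] [93.7 44.6] 35.3 z 0.0464
flask mean [0.6058 0.055 ] az 61.9 rect [607.2  51.5] [79.2 15.8] topface [606.   52.1] [77.3 13.4] 64.0 z 0.038
flask mean [0.4879 0.0373] az 51.8 rect [489.5  39.2] [122.8  44.8] topface [480.4  27.6] [93.4 44.7] 51.6 z 0.0465
```

View pics/w6.png

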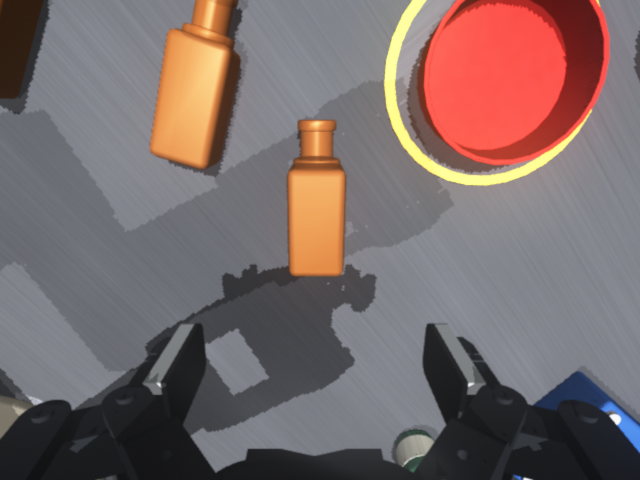

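The wrist view shows flask 2 at (316,220), directly ahead, and the pan inside its ring. I'll pick this flask and place it at y = -40 mm.

```bash
cat > pp.py <<'E'
from h import *
def pp(c,faz,y,via):
    R0=down(faz-90); plan([[((*c,.09),R0),((*c,.011),R0)]])
    print("carry"); M=half(R0,RT)
    plan([[((*c,.2),R0),(via,M)],[(dp(.06,y,.10),RT),(dp(.06,y,.045),RT)],[(dp(.055,y,.015),RT),(dp(.055,y,.0105),RT),(dp(.0445,y,.0105),RT),(dp(.0415,y,.0105),RT)]],((*c,.011),R0))
E
python3 -c "
from pp import *
pp((.4798,.0268),51.7,-.04,(.53,.13,.22))"
```

```text
0 [[0.007, 0.003, 0.361], [-0.006, 0.011, 0.008]] rows>=2.6
0 [[0.009, 0.005, 0.624], [-0.006, 0.011, 0.008]] rows>=4.5
carry
0 [[0.0, 0.0, -0.63], [0.0, 0.0, 0.0]] rows>=4.5
0 [[0.374, -0.082, -0.697], [0.01, 0.2, -0.065]] rows>=5.7
1 [[0.512, -0.119, 0.289], [0.011, 0.2, -0.065]] rows>=4.3
1 [[0.54, -0.121, 0.47], [0.011, 0.2, -0.065]] rows>=5.2
2 [[-0.016, -0.0, 0.1], [-0.0, -0.0, -0.0]] rows>=0.7
2 [[-0.016, -0.0, 0.115], [-0.0, -0.0, -0.0]] rows>=0.8
2 [[-0.051, -0.0, 0.115], [-0.0, -0.0, -0.0]] rows>=0.9
2 [[-0.061, -0.0, 0.115], [-0.0, -0.0, -0.0]] rows>=0.9
```

Emit:
{"api": "step_arm", "payload": {
  "targets": [
    [[0.007,0.003,0.13],[-0.006,0.011,0.008]],
    [[0.007,0.003,0.25],[-0.006,0.011,0.008]],
    [[0.007,0.003,0.361],[-0.006,0.011,0.008]],
    [[0.009,0.005,0.47],[-0.006,0.011,0.008]],
    [[0.009,0.005,0.57],[-0.006,0.011,0.008]],
    [[0.009,0.005,0.624],[-0.006,0.011,0.008]],
    [[0.009,0.005,0.624],[-0.006,0.011,0.008]],
    [[0.009,0.005,0.624],[-0.006,0.011,0.008]]
  ]
}}

```text
time_s: 18.05
position: [0.4795, 0.0264, 0.0111]
tool_rot: [[0.62, 0.785, -0.001], [0.785, -0.62, 0.0], [-0.0, -0.001, -1.0]]
ft_force: [0.2, -0.4, 0.5]
grip_width: 0.0845
gripper_force: 0.0
```

Emit:
{"api": "step_arm", "payload": {
  "targets": [
    [[0,0,0],[0,0,0]],
    [[0,0,0],[0,0,0]],
    [[0,0,0],[0,0,0]],
    [[0,0,0],[0,0,0]],
    [[0,0,0],[0,0,0]],
    [[0,0,0],[0,0,0]]
  ],
  "jaw": 30,
  "grip_force": 60
}}

```text
time_s: 18.55
position: [0.4799, 0.026, 0.0126]
tool_rot: [[0.62, 0.784, 0.003], [0.784, -0.62, -0.0], [0.001, 0.002, -1.0]]
ft_force: [-1.2, 0.0, 7.2]
grip_width: 0.0451
gripper_force: 62.1
```

Emit:
{"api": "step_arm", "payload": {
  "targets": [
    [[0,0,-0.1],[0,0,0]],
    [[0,0,-0.25],[0,0,0]],
    [[0,0,-0.4],[0,0,0]],
    [[0.08,-0.02,-0.55],[0,0,0]],
    [[0.17,-0.04,-0.65],[0,0.06,-0.02]],
    [[0.27,-0.06,-0.697],[0.005,0.13,-0.04]],
    [[0.374,-0.082,-0.697],[0.01,0.2,-0.065]],
    [[0.374,-0.082,-0.697],[0.01,0.2,-0.065]],
    [[0.374,-0.082,-0.697],[0.01,0.2,-0.065]]
  ]
}}

```text
time_s: 19.3
position: [0.5291, 0.13, 0.2208]
tool_rot: [[0.571, 0.816, 0.088], [0.806, -0.578, 0.129], [0.156, -0.003, -0.988]]
ft_force: [-0.2, -1.5, -2.5]
grip_width: 0.0454
gripper_force: 62.7
```

Emit:
{"api": "step_arm", "payload": {
  "targets": [
    [[0.12,-0.03,0],[0,0.06,-0.02]],
    [[0.24,-0.06,0.05],[0.005,0.12,-0.04]],
    [[0.36,-0.085,0.12],[0.01,0.18,-0.06]],
    [[0.46,-0.11,0.2],[0.011,0.2,-0.065]],
    [[0.512,-0.119,0.289],[0.011,0.2,-0.065]],
    [[0.512,-0.119,0.289],[0.011,0.2,-0.065]],
    [[0.54,-0.121,0.4],[0.011,0.2,-0.065]],
    [[0.54,-0.121,0.47],[0.011,0.2,-0.065]],
    [[0.54,-0.121,0.47],[0.011,0.2,-0.065]],
    [[0.54,-0.121,0.47],[0.011,0.2,-0.065]]
  ]
}}

```text
time_s: 20.13
position: [0.6047, 0.2979, 0.1065]
tool_rot: [[0.511, 0.844, 0.164], [0.802, -0.537, 0.26], [0.307, -0.001, -0.952]]
ft_force: [0.0, 0.2, -0.9]
grip_width: 0.0452
gripper_force: 62.6
```

```bash
python3 -c "
from meas import *
ds(); st(); i,W,K,R,t=cam('wrist'); save('w7',i)"
```

```text
deck pos [ 0.058  -0.0405  0.0458] deckF [-0.1  0.1 -0.9] w 0.0452 t 20.1333
t 20.13 [0.6047 0.2979 0.1065] az -32.48 z [ 0.164  0.26  -0.952] q [11. 35. 76. 15. 58. 37.] w 0.0452 F [ 0.   0.2 -0.9] 62.6
```

View pics/w7.png

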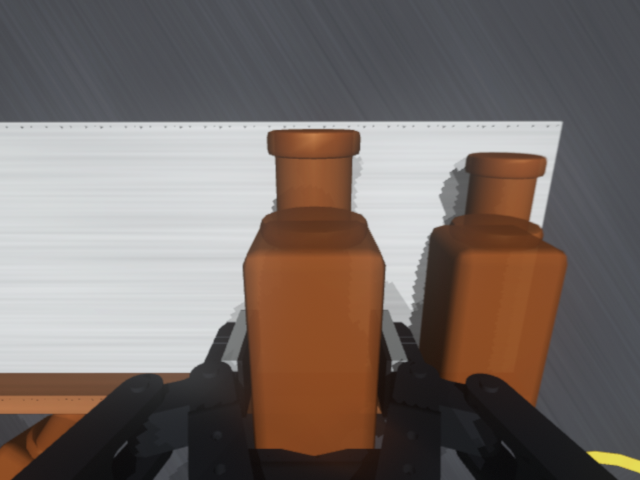

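The wrist view shows the flask aligned with the slope, and the first flask sits well at the right, at about (495,300). I'll lower this one and slide it down.

Emit:
{"api": "step_arm", "payload": {
  "targets": [
    [[-0.016,0,0.05],[0,0,0]],
    [[-0.016,0,0.09],[0,0,0]],
    [[-0.016,0,0.105],[0,0,0]],
    [[-0.016,0,0.115],[0,0,0]],
    [[-0.025,0,0.115],[0,0,0]],
    [[-0.035,0,0.115],[0,0,0]],
    [[-0.045,0,0.115],[0,0,0]],
    [[-0.055,0,0.115],[0,0,0]],
    [[-0.061,0,0.115],[0,0,0]],
    [[-0.061,0,0.115],[0,0,0]]
  ]
}}

```text
time_s: 21.02
position: [0.6047, 0.2969, 0.072]
tool_rot: [[0.508, 0.843, 0.177], [0.799, -0.538, 0.269], [0.321, 0.004, -0.947]]
ft_force: [9.4, 20.8, 4.4]
grip_width: 0.0451
gripper_force: 62.6
```

```bash
python3 -c "
from meas import *
ds()"
```

```text
deck pos [ 0.0465 -0.0411  0.0132] deckF [22.9  3.2 -2.8] w 0.0451 t 21.0167
```

Emit:
{"api": "step_arm", "payload": {
  "targets": [
    [[0.01,0,0.002],[0,0,0]],
    [[0.01,0,0.002],[0,0,0]]
  ]
}}

```text
time_s: 21.18
position: [0.6049, 0.2972, 0.0714]
tool_rot: [[0.509, 0.844, 0.172], [0.801, -0.537, 0.264], [0.315, 0.003, -0.949]]
ft_force: [2.3, 5.8, 10.1]
grip_width: 0.045
gripper_force: 63.9
```

Emit:
{"api": "step_arm", "payload": {
  "targets": [
    [[0,0,0],[0,0,0]],
    [[0,0,0],[0,0,0]],
    [[0,0,0],[0,0,0]],
    [[0,0,0],[0,0,0]],
    [[0,0,-0.1],[0,0,0]],
    [[0,0,-0.25],[0,0,0]],
    [[0,0,-0.4],[0,0,0]],
    [[0,0,-0.4],[0,0,0]],
    [[0,0,-0.4],[0,0,0]]
  ],
  "jaw": 62
}}

```text
time_s: 21.93
position: [0.584, 0.2641, 0.1859]
tool_rot: [[0.509, 0.843, 0.172], [0.802, -0.537, 0.262], [0.313, 0.004, -0.95]]
ft_force: [0.7, -0.0, -1.3]
grip_width: 0.0616
gripper_force: 0.0
```

```bash
python3 - <<'E'
from h import *
plan([[((.4635,.155,.20),down(-54.8))]])
E
```

```text
0 [[-0.481, -0.143, -0.209], [-0.073, -0.401, 0.492]] rows>=4.0
```

Emit:
{"api": "step_arm", "payload": {
  "targets": [
    [[-0.1,0,-0.1],[0,0,0]],
    [[-0.2,-0.06,-0.18],[-0.02,-0.1,0.12]],
    [[-0.34,-0.1,-0.209],[-0.04,-0.2,0.25]],
    [[-0.481,-0.143,-0.209],[-0.073,-0.401,0.492]],
    [[-0.481,-0.143,-0.209],[-0.073,-0.401,0.492]],
    [[-0.481,-0.143,-0.209],[-0.073,-0.401,0.492]],
    [[-0.481,-0.143,-0.209],[-0.073,-0.401,0.492]],
    [[-0.481,-0.143,-0.209],[-0.073,-0.401,0.492]],
    [[-0.481,-0.143,-0.209],[-0.073,-0.401,0.492]]
  ],
  "jaw": 85
}}

```text
time_s: 22.68
position: [0.4636, 0.1557, 0.1974]
tool_rot: [[0.815, 0.579, -0.005], [0.579, -0.815, 0.001], [-0.004, -0.003, -1.0]]
ft_force: [0.1, 1.1, -0.1]
grip_width: 0.0847
gripper_force: 0.0
```

```bash
python3 - <<'E'
from meas import *
look()
from pp import *
pp((.4635,.155),35.2,.04,(.49,.2,.22))
E
```

```text
t 22.68 [0.4636 0.1557 0.1974] az -54.6 z [-0.005  0.001 -1.   ] q [ 5. 18. 87.  0. 76. 59.] w 0.0847 F [ 0.1  1.1 -0.1] 0.0
top
pan rim circ [658.   27.2] 64.0 lsq [0.6577 0.027 ] 0.0619 158 floor [0.6594 0.0269 0.003 ]
side
pan rim circ [660.3  23.7] 67.3 lsq [0.6592 0.023 ] 0.0623 212 floor [0.6622 0.0391 0.0036]
flask mean [0.6071 0.2917] az 57.3 rect [611.  300.3] [129.2  43.4] topface [624.1 322. ] [78.  40.3] 65.8 z 0.1148
flask mean [0.3836 0.2829] az -148.4 rect [395.7 303.8] [153.6  69.9] topface [388.6 288.4] [114.3  47. ] 22.5 z 0.0484
flask mean [0.4678 0.1466] az 38.9 rect [481.8 172.9] [158.7  64.2] topface [462.9 149.5] [91.2 43.7] 36.0 z 0.0487
wrist
flask mean [0.5744 0.2512] az -35.9 rect [576.4 250.8] [ 6.9 34.1] topface [576.4 250.8] [ 6.9 34.1] 56.6 z 0.0626
flask mean [0.5496 0.2689] az 161.4 rect [546.6 272.2] [11.2 25.4] topface [546.6 272.2] [11.2 25.4] 58.3 z 0.0637
flask mean [0.7073 0.0547] az -63.5 rect [706.   55.1] [ 9.9 57.4] topface [701.3  67.2] [ 3.3 33.7] 42.1 z 0.0382
flask mean [0.6261 0.0729] az -145.2 rect [630.2  67.1] [107.6  32.4] topface [626.7  67.4] [104.1  27.8] 37.3 z 0.0373
flask mean [0.392  0.2929] az 23.0 rect [392.  294.6] [122.3  44.2] topface [378.4 288.6] [92.6 44.2] 23.8 z 0.0464
flask mean [0.4749 0.1639] az 35.4 rect [476.5 164.9] [122.9  44.8] topface [464.4 156.5] [93.6 44.6] 35.1 z 0.0465
0 [[0.001, 0.003, 0.359], [-0.004, 0.005, 0.003]] rows>=2.6
0 [[0.002, 0.004, 0.622], [-0.004, 0.005, 0.003]] rows>=4.5
carry
0 [[0.0, 0.0, -0.63], [0.0, 0.0, 0.0]] rows>=4.5
0 [[0.159, -0.072, -0.697], [0.039, 0.197, -0.247]] rows>=5.2
1 [[0.362, -0.198, 0.268], [0.039, 0.198, -0.247]] rows>=3.5
1 [[0.389, -0.207, 0.449], [0.039, 0.198, -0.247]] rows>=4.5
2 [[-0.016, 0.0, 0.1], [0.0, -0.0, 0.0]] rows>=0.7
2 [[-0.016, 0.0, 0.115], [0.0, -0.0, 0.0]] rows>=0.8
2 [[-0.051, 0.0, 0.115], [0.0, -0.0, 0.0]] rows>=0.9
2 [[-0.061, 0.0, 0.115], [0.0, -0.0, 0.0]] rows>=0.9
```

Emit:
{"api": "step_arm", "payload": {
  "targets": [
    [[0.001,0.002,0.13],[-0.004,0.005,0.003]],
    [[0.001,0.002,0.25],[-0.004,0.005,0.003]],
    [[0.001,0.002,0.359],[-0.004,0.005,0.003]],
    [[0.002,0.002,0.47],[-0.004,0.005,0.003]],
    [[0.002,0.002,0.57],[-0.004,0.005,0.003]],
    [[0.002,0.002,0.622],[-0.004,0.005,0.003]],
    [[0.002,0.002,0.622],[-0.004,0.005,0.003]],
    [[0.002,0.002,0.622],[-0.004,0.005,0.003]]
  ]
}}

```text
time_s: 23.5
position: [0.4629, 0.1552, 0.0111]
tool_rot: [[0.818, 0.576, -0.001], [0.576, -0.818, -0.001], [-0.002, -0.0, -1.0]]
ft_force: [-0.7, -0.2, 0.7]
grip_width: 0.085
gripper_force: 0.0
```

Emit:
{"api": "step_arm", "payload": {
  "targets": [
    [[0,0,0],[0,0,0]],
    [[0,0,0],[0,0,0]],
    [[0,0,0],[0,0,0]],
    [[0,0,0],[0,0,0]],
    [[0,0,0],[0,0,0]],
    [[0,0,0],[0,0,0]]
  ],
  "jaw": 30,
  "grip_force": 60
}}

```text
time_s: 24.0
position: [0.4634, 0.1553, 0.0124]
tool_rot: [[0.818, 0.576, 0.002], [0.576, -0.818, -0.001], [0.001, 0.001, -1.0]]
ft_force: [-2.0, 0.6, 6.9]
grip_width: 0.0452
gripper_force: 62.3
```

Emit:
{"api": "step_arm", "payload": {
  "targets": [
    [[0,0,-0.1],[0,0,0]],
    [[0,0,-0.25],[0,0,0]],
    [[0,0,-0.4],[0,0,0]],
    [[0.03,-0.01,-0.55],[0,0,0]],
    [[0.07,-0.03,-0.65],[0.01,0.06,-0.08]],
    [[0.11,-0.05,-0.697],[0.02,0.13,-0.16]],
    [[0.159,-0.072,-0.697],[0.039,0.197,-0.247]],
    [[0.159,-0.072,-0.697],[0.039,0.197,-0.247]],
    [[0.159,-0.072,-0.697],[0.039,0.197,-0.247]]
  ]
}}

```text
time_s: 24.75
position: [0.4886, 0.2, 0.2198]
tool_rot: [[0.685, 0.722, 0.094], [0.712, -0.692, 0.121], [0.152, -0.016, -0.988]]
ft_force: [-0.1, -0.2, -2.2]
grip_width: 0.0456
gripper_force: 63.1
```

Emit:
{"api": "step_arm", "payload": {
  "targets": [
    [[0.09,-0.05,0],[0.01,0.06,-0.08]],
    [[0.18,-0.1,0.05],[0.02,0.12,-0.16]],
    [[0.27,-0.15,0.12],[0.03,0.18,-0.22]],
    [[0.33,-0.18,0.2],[0.039,0.198,-0.247]],
    [[0.362,-0.198,0.268],[0.039,0.198,-0.247]],
    [[0.362,-0.198,0.268],[0.039,0.198,-0.247]],
    [[0.389,-0.207,0.38],[0.039,0.198,-0.247]],
    [[0.389,-0.207,0.449],[0.039,0.198,-0.247]],
    [[0.389,-0.207,0.449],[0.039,0.198,-0.247]],
    [[0.389,-0.207,0.449],[0.039,0.198,-0.247]]
  ]
}}

```text
time_s: 25.58
position: [0.5368, 0.3422, 0.1058]
tool_rot: [[0.512, 0.843, 0.163], [0.803, -0.537, 0.259], [0.306, -0.002, -0.952]]
ft_force: [0.8, -0.4, -2.2]
grip_width: 0.0453
gripper_force: 62.9
```

```bash
python3 -c "
from meas import *
ds(); st(); i,W,K,R,t=cam('wrist'); save('w8',i); np.save('pics/w8W.npy',W)
for p in flasks(i,W): print(len(p),(RD.T@(np.median(p,0)-O)).round(3),(RD.T@(p-O).T).min(1).round(3),(RD.T@(p-O).T).max(1).round(3))"
```

```text
deck pos [0.0588 0.0405 0.0449] deckF [-0.6 -0.9 -2.1] w 0.0453 t 25.5833
t 25.58 [0.5368 0.3422 0.1058] az -32.51 z [ 0.163  0.259 -0.952] q [17. 31. 83. 14. 53. 42.] w 0.0453 F [ 0.8 -0.4 -2.2] 62.9
34834 [0.081 0.04  0.076] [-0.012  0.005  0.018] [0.137 0.077 0.119]
20964 [ 0.072 -0.041  0.043] [-0.012 -0.111 -0.001] [ 0.124 -0.001  0.097]
1676 [ 0.021 -0.101  0.044] [ 0.002 -0.11   0.041] [ 0.056 -0.096  0.047]
762 [-0.052  0.123  0.014] [-0.061  0.065  0.005] [0.076 0.134 0.131]
```

Everything is as expected, so I'll place it in the same way.

Emit:
{"api": "step_arm", "payload": {
  "targets": [
    [[-0.016,0,0.05],[0,0,0]],
    [[-0.016,0,0.09],[0,0,0]],
    [[-0.016,0,0.105],[0,0,0]],
    [[-0.016,0,0.115],[0,0,0]],
    [[-0.025,0,0.115],[0,0,0]],
    [[-0.035,0,0.115],[0,0,0]],
    [[-0.045,0,0.115],[0,0,0]],
    [[-0.055,0,0.115],[0,0,0]],
    [[-0.06,0,0.115],[0,0,0]],
    [[-0.06,0,0.115],[0,0,0]]
  ]
}}

```text
time_s: 26.47
position: [0.5368, 0.3401, 0.0714]
tool_rot: [[0.509, 0.843, 0.175], [0.8, -0.538, 0.266], [0.318, 0.004, -0.948]]
ft_force: [4.9, 15.2, 5.7]
grip_width: 0.0449
gripper_force: 63.3
```

```bash
python3 -c "
from meas import *
ds()"
```

```text
deck pos [0.0465 0.0394 0.0127] deckF [16.4  4.   0.6] w 0.0449 t 26.4667
```

Emit:
{"api": "step_arm", "payload": {
  "targets": [
    [[0.007,0,0],[0,0,0]],
    [[0.007,0,0],[0,0,0]]
  ]
}}

```text
time_s: 26.63
position: [0.5369, 0.3404, 0.0711]
tool_rot: [[0.509, 0.844, 0.171], [0.802, -0.537, 0.263], [0.313, 0.004, -0.95]]
ft_force: [2.5, 4.7, 7.0]
grip_width: 0.0451
gripper_force: 64.3
```

Emit:
{"api": "step_arm", "payload": {
  "targets": [
    [[0,0,0],[0,0,0]],
    [[0,0,0],[0,0,0]],
    [[0,0,0],[0,0,0]],
    [[0,0,0],[0,0,0]],
    [[0,0,-0.1],[0,0,0]],
    [[0,0,-0.25],[0,0,0]],
    [[0,0,-0.4],[0,0,0]],
    [[0,0,-0.4],[0,0,0]],
    [[0,0,-0.4],[0,0,0]]
  ],
  "jaw": 62
}}

```text
time_s: 27.38
position: [0.5158, 0.3078, 0.1857]
tool_rot: [[0.509, 0.843, 0.171], [0.802, -0.537, 0.261], [0.312, 0.004, -0.95]]
ft_force: [-0.1, -0.6, 0.3]
grip_width: 0.062
gripper_force: 0.0
```

```bash
python3 - <<'E'
from h import *
plan([[((.3775,.288,.20),down(23.8-90))]])
E
```

```text
0 [[-0.273, -0.353, -0.141], [-0.114, -0.394, 0.744]] rows>=5.3
```

Emit:
{"api": "step_arm", "payload": {
  "targets": [
    [[-0.06,0,-0.1],[0,0,0]],
    [[-0.13,-0.1,-0.141],[-0.02,-0.1,0.12]],
    [[-0.2,-0.23,-0.141],[-0.04,-0.2,0.3]],
    [[-0.273,-0.353,-0.141],[-0.114,-0.394,0.744]],
    [[-0.273,-0.353,-0.141],[-0.114,-0.394,0.744]],
    [[-0.273,-0.353,-0.141],[-0.114,-0.394,0.744]],
    [[-0.273,-0.353,-0.141],[-0.114,-0.394,0.744]],
    [[-0.273,-0.353,-0.141],[-0.114,-0.394,0.744]],
    [[-0.273,-0.353,-0.141],[-0.114,-0.394,0.744]],
    [[-0.273,-0.353,-0.141],[-0.114,-0.394,0.744]]
  ],
  "jaw": 85
}}

```text
time_s: 28.22
position: [0.3766, 0.288, 0.1967]
tool_rot: [[0.914, 0.405, -0.007], [0.405, -0.914, -0.002], [-0.007, -0.001, -1.0]]
ft_force: [-1.0, -0.7, 0.5]
grip_width: 0.0849
gripper_force: 0.0
```

```bash
python3 - <<'E'
from meas import *
look()
from pp import *
pp((.3778,.288),23.8,.118,(.42,.31,.22))
E
```

```text
t 28.22 [0.3766 0.288  0.1967] az -66.1 z [-0.007 -0.002 -1.   ] q [23. 16. 89.  0. 75. 89.] w 0.0849 F [-1.  -0.7  0.5] 0.0
top
pan rim circ [658.  27.] 64.0 lsq [0.6577 0.027 ] 0.0619 164 floor [0.6595 0.027  0.0029]
flask mean [0.421  0.3075] az 35.4 rect [423.  310.3] [60.1 42.2] topface [409.5 301. ] [26.2 38.5] 33.1 z 0.049
side
pan rim circ [661.1  22.5] 66.8 lsq [0.6592 0.0228] 0.0621 210 floor [0.6624 0.0398 0.0033]
flask mean [0.539  0.3348] az 57.0 rect [542.8 343.5] [127.1  43.7] topface [555.8 369.8] [66.8 38.7] 69.8 z 0.1152
flask mean [0.6068 0.2916] az 57.5 rect [611.8 299.6] [122.1  43.2] topface [623.4 317.3] [75.1 40. ] 45.6 z 0.1157
flask mean [0.3867 0.2874] az -151.9 rect [395.3 304.7] [153.5  69.3] topface [376.3 281.3] [86.5 45.9] 22.9 z 0.0491
wrist
flask mean [0.5153 0.3028] az -52.8 rect [520.5 293.2] [31.4 86.9] topface [509.2 310.4] [23.1 49.9] 25.6 z 0.0978
flask mean [0.3893 0.2945] az 24.0 rect [384.2 290.6] [139.6  47.8] topface [377.7 289.4] [94.  44.7] 23.9 z 0.0465
0 [[0.005, 0.001, 0.358], [-0.001, 0.008, 0.001]] rows>=2.6
0 [[0.007, 0.002, 0.621], [-0.001, 0.008, 0.001]] rows>=4.5
carry
0 [[0.0, 0.0, -0.63], [0.0, 0.0, 0.0]] rows>=4.5
0 [[0.158, -0.01, -0.697], [0.059, 0.194, -0.372]] rows>=5.1
1 [[0.205, -0.055, 0.241], [0.059, 0.194, -0.373]] rows>=2.7
1 [[0.231, -0.067, 0.422], [0.059, 0.194, -0.373]] rows>=3.5
2 [[-0.017, -0.0, 0.1], [-0.0, 0.0, 0.0]] rows>=0.7
2 [[-0.017, -0.0, 0.115], [-0.0, 0.0, 0.0]] rows>=0.8
2 [[-0.052, -0.0, 0.115], [-0.0, 0.0, 0.0]] rows>=0.9
2 [[-0.062, -0.0, 0.115], [-0.0, 0.0, 0.0]] rows>=0.9
```

View pics/look_wrist.png

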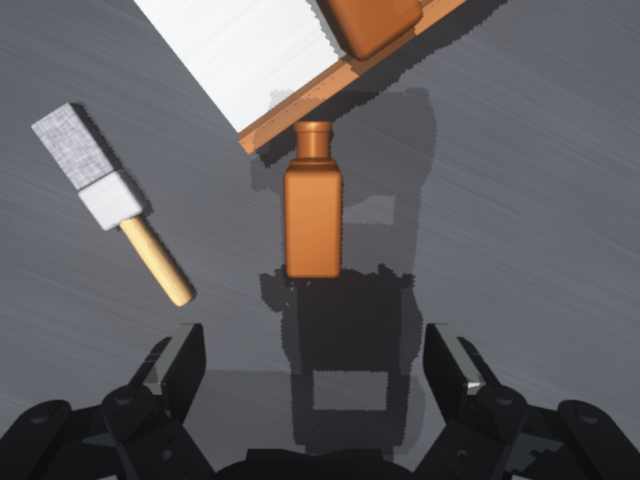

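The wrist view shows the last flask at (314,220). Its mouth is close to the cleat, so I'll draw it back before lifting. The brush is clear of the fingers.

Emit:
{"api": "step_arm", "payload": {
  "targets": [
    [[0.005,0.001,0.13],[-0.001,0.008,0.001]],
    [[0.005,0.001,0.25],[-0.001,0.008,0.001]],
    [[0.005,0.001,0.358],[-0.001,0.008,0.001]],
    [[0.007,0.002,0.47],[-0.001,0.008,0.001]],
    [[0.007,0.002,0.57],[-0.001,0.008,0.001]],
    [[0.007,0.002,0.621],[-0.001,0.008,0.001]],
    [[0.007,0.002,0.621],[-0.001,0.008,0.001]],
    [[0.007,0.002,0.621],[-0.001,0.008,0.001]]
  ]
}}

```text
time_s: 29.03
position: [0.378, 0.288, 0.0113]
tool_rot: [[0.915, 0.403, -0.001], [0.403, -0.915, 0.0], [-0.001, -0.0, -1.0]]
ft_force: [-0.1, 0.4, 0.4]
grip_width: 0.0849
gripper_force: 0.0
```

Emit:
{"api": "step_arm", "payload": {
  "targets": [
    [[0,0,0],[0,0,0]],
    [[0,0,0],[0,0,0]],
    [[0,0,0],[0,0,0]],
    [[0,0,0],[0,0,0]],
    [[0,0,0],[0,0,0]],
    [[0,0,0],[0,0,0]]
  ],
  "jaw": 30,
  "grip_force": 60
}}

```text
time_s: 29.53
position: [0.3785, 0.2885, 0.0126]
tool_rot: [[0.915, 0.403, 0.003], [0.403, -0.915, 0.001], [0.003, -0.0, -1.0]]
ft_force: [-1.3, 0.3, 8.0]
grip_width: 0.0452
gripper_force: 61.9
```

Emit:
{"api": "step_arm", "payload": {
  "targets": [
    [[-0.03,0,-0.007],[0,0,0]],
    [[-0.07,0,-0.02],[0,0,0]],
    [[-0.09,0,-0.15],[0,0,0]],
    [[-0.09,0,-0.28],[0,0,0]],
    [[-0.06,0,-0.41],[0,0,0]],
    [[0,0,-0.54],[0,0,-0.1]],
    [[0.05,0,-0.64],[0.02,0.07,-0.2]],
    [[0.11,-0.01,-0.697],[0.04,0.14,-0.3]],
    [[0.158,-0.01,-0.697],[0.059,0.194,-0.372]],
    [[0.158,-0.01,-0.697],[0.059,0.194,-0.372]]
  ]
}}

```text
time_s: 30.37
position: [0.4207, 0.3098, 0.2213]
tool_rot: [[0.75, 0.652, 0.107], [0.641, -0.758, 0.121], [0.16, -0.023, -0.987]]
ft_force: [-0.5, -0.6, -2.8]
grip_width: 0.0452
gripper_force: 63.2
```

Emit:
{"api": "step_arm", "payload": {
  "targets": [
    [[0.05,-0.015,0],[0.01,0.05,-0.09]],
    [[0.1,-0.03,0],[0.02,0.1,-0.18]],
    [[0.15,-0.045,0.05],[0.04,0.15,-0.28]],
    [[0.205,-0.055,0.12],[0.059,0.194,-0.373]],
    [[0.205,-0.055,0.22],[0.059,0.194,-0.373]],
    [[0.205,-0.055,0.241],[0.059,0.194,-0.373]],
    [[0.231,-0.067,0.36],[0.059,0.194,-0.373]],
    [[0.231,-0.067,0.422],[0.059,0.194,-0.373]],
    [[0.231,-0.067,0.422],[0.059,0.194,-0.373]],
    [[0.231,-0.067,0.422],[0.059,0.194,-0.373]]
  ]
}}

```text
time_s: 31.2
position: [0.4712, 0.3844, 0.1066]
tool_rot: [[0.511, 0.844, 0.163], [0.803, -0.537, 0.26], [0.307, -0.002, -0.952]]
ft_force: [0.7, -0.6, -1.4]
grip_width: 0.0453
gripper_force: 63.0
```

```bash
python3 -c "
from meas import *
ds(); st(); i,W,K,R,t=cam('wrist'); save('w9',i); 
for p in flasks(i,W): print(len(p),(RD.T@(np.median(p,0)-O)).round(3),(RD.T@(p-O).T).min(1).round(3),(RD.T@(p-O).T).max(1).round(3))"
```

```text
deck pos [0.0594 0.1185 0.0455] deckF [-0.6 -1.  -1.3] w 0.0453 t 31.2
t 31.2 [0.4712 0.3844 0.1066] az -32.45 z [ 0.163  0.26  -0.952] q [24. 28. 89. 13. 49. 49.] w 0.0453 F [ 0.7 -0.6 -1.4] 63.0
34255 [0.08  0.119 0.077] [-0.069  0.076 -0.03 ] [0.135 0.154 0.12 ]
20472 [0.072 0.039 0.043] [-0.012 -0.031 -0.001] [0.124 0.076 0.096]
2541 [ 0.025 -0.021  0.044] [ 0.002 -0.033  0.039] [ 0.068 -0.017  0.047]
```

Emit:
{"api": "step_arm", "payload": {
  "targets": [
    [[-0.016,0,0.05],[0,0,0]],
    [[-0.016,0,0.09],[0,0,0]],
    [[-0.016,0,0.105],[0,0,0]],
    [[-0.016,0,0.115],[0,0,0]],
    [[-0.025,0,0.115],[0,0,0]],
    [[-0.035,0,0.115],[0,0,0]],
    [[-0.045,0,0.115],[0,0,0]],
    [[-0.055,0,0.115],[0,0,0]],
    [[-0.06,0,0.115],[0,0,0]],
    [[-0.06,0,0.115],[0,0,0]]
  ]
}}

```text
time_s: 32.08
position: [0.4723, 0.383, 0.0724]
tool_rot: [[0.508, 0.843, 0.176], [0.799, -0.538, 0.27], [0.322, 0.004, -0.947]]
ft_force: [5.6, 20.5, 5.1]
grip_width: 0.0452
gripper_force: 63.1
```

```bash
python3 -c "
from meas import *
ds()"
```

```text
deck pos [0.0483 0.1169 0.0131] deckF [20.9  6.2 -1.5] w 0.0452 t 32.0833
```

Emit:
{"api": "step_arm", "payload": {
  "targets": [
    [[0.007,0,0],[0,0,0]],
    [[0.007,0,0],[0,0,0]]
  ]
}}

```text
time_s: 32.25
position: [0.4723, 0.3833, 0.072]
tool_rot: [[0.508, 0.844, 0.173], [0.801, -0.537, 0.266], [0.317, 0.003, -0.948]]
ft_force: [3.2, 11.2, 5.7]
grip_width: 0.045
gripper_force: 63.9
```

Emit:
{"api": "step_arm", "payload": {
  "targets": [
    [[0,0,0],[0,0,0]],
    [[0,0,0],[0,0,0]],
    [[0,0,0],[0,0,0]],
    [[0,0,0],[0,0,0]],
    [[0,0,-0.1],[0,0,0]],
    [[0,0,-0.25],[0,0,0]],
    [[0,0,-0.4],[0,0,0]],
    [[0,0,-0.4],[0,0,0]],
    [[0,0,-0.4],[0,0,0]]
  ],
  "jaw": 62
}}

```text
time_s: 33.0
position: [0.4506, 0.3494, 0.186]
tool_rot: [[0.509, 0.844, 0.171], [0.802, -0.537, 0.263], [0.313, 0.003, -0.95]]
ft_force: [0.8, 0.6, 0.2]
grip_width: 0.062
gripper_force: 0.0
```

```bash
python3 - <<'E'
from h import *
plan([[((.40,.10,.32),down(-50))]])
E
```

```text
0 [[-0.613, 0.305, -0.671], [-0.058, -0.403, 0.387]] rows>=6.9
```

Emit:
{"api": "step_arm", "payload": {
  "targets": [
    [[-0.1,0.05,-0.1],[0,0,0]],
    [[-0.613,0.305,-0.671],[-0.058,-0.403,0.387]],
    [[-0.613,0.305,-0.671],[-0.058,-0.403,0.387]],
    [[-0.613,0.305,-0.671],[-0.058,-0.403,0.387]],
    [[-0.613,0.305,-0.671],[-0.058,-0.403,0.387]],
    [[-0.613,0.305,-0.671],[-0.058,-0.403,0.387]],
    [[-0.613,0.305,-0.671],[-0.058,-0.403,0.387]],
    [[-0.613,0.305,-0.671],[-0.058,-0.403,0.387]],
    [[-0.613,0.305,-0.671],[-0.058,-0.403,0.387]],
    [[-0.613,0.305,-0.671],[-0.058,-0.403,0.387]]
  ]
}}

```text
time_s: 33.83
position: [0.4, 0.1007, 0.3162]
tool_rot: [[0.766, 0.643, -0.008], [0.643, -0.766, -0.001], [-0.007, -0.004, -1.0]]
ft_force: [-0.6, 0.6, -0.4]
grip_width: 0.0617
gripper_force: 0.0
```

```bash
python3 - <<'E'
from meas import *
st()
for n in("top","side","wrist"):
    i,W,K,R,t=cam(n); save("fin_"+n,i); print(n); 
    if n!="wrist":
        pan(i,W); ring(i,W)
        hsv=cv2.cvtColor(i,cv2.COLOR_RGB2HSV); H,S=[hsv[...,k].astype(int) for k in range(2)]
        t=W[(H>15)&(H<32)&(S>80)&(W[...,1]<-.24)&(W[...,1]>-.46)&(W[...,0]>.42)&(W[...,0]<.66)&(W[...,2]>.145)]; print("brass",np.round(cv2.minAreaRect((t[:,:2]*1000).astype(np.float32)),1) if 0 else cv2.minAreaRect((t[:,:2]*1000).astype(np.float32)))
    hsv=cv2.cvtColor(i,cv2.COLOR_RGB2HSV); H,S,V=[hsv[...,k].astype(int) for k in range(3)]
    D=(W-O)@RD
    m=(H>=5)&(H<=17)&(S>140)&(V>50)&(D[...,2]>.028)&(D[...,2]<.07)&(D[...,0]>-.03)&(D[...,0]<.16)&(abs(D[...,1])<.17)
    for b in blobs(m,150):
        p=D[b]; t=p[p[:,2]>.040]; r=cv2.minAreaRect((t[:,:2]*1000).astype(np.float32)); print("fl",np.round(r[0],1),np.round(r[1],1),round(r[2],1),"xmin",np.percentile(p[:,0],1).round(4),"z",np.median(t[:,2]).round(4))
E
```

```text
t 33.83 [0.4    0.1007 0.3162] az -49.97 z [-0.008 -0.001 -1.   ] q [-2.  5. 84. -0. 92. 48.] w 0.0617 F [-0.6  0.6 -0.4] 0.0
top
pan rim circ [658.3  27.4] 63.9 lsq [0.6578 0.027 ] 0.0619 161 floor [0.6595 0.0267 0.0029]
ring [0.6604 0.0276] 0.0839 479
brass ((523.0284423828125, -345.0073547363281), (86.37049865722656, 35.06385803222656), 6.930606365203857)
fl [  61.5 -119.1] [122.2  43.2] 0.1 xmin 0.002 z 0.0448
fl [ 61.1 -40.4] [ 43.3 121. ] 89.7 xmin 0.0013 z 0.0447
fl [61.2 39.6] [121.3  44.4] 0.1 xmin 0.0017 z 0.0447
fl [ 58.9 116.7] [118.   44.9] 0.1 xmin 0.0015 z 0.0449
side
pan rim circ [659.5  23.2] 66.8 lsq [0.6593 0.0228] 0.0621 217 floor [0.6623 0.0394 0.0036]
ring [0.6621 0.0257] 0.0841 359
brass ((524.3873901367188, -349.49456787109375), (87.5173568725586, 39.61711502075195), 5.085042476654053)
fl [ 58.1 112.4] [117.3  46.4] 0.9 xmin 0.0003 z 0.0447
fl [57.5 35.5] [117.5  43.6] 0.8 xmin 0.0003 z 0.045
fl [ 58.6 -45.9] [ 43.5 120.1] 89.5 xmin 0.0009 z 0.0448
fl [  57.8 -123.8] [120.   43.5] 0.3 xmin 0.0004 z 0.0449
wrist
```

View pics/fin_top.png

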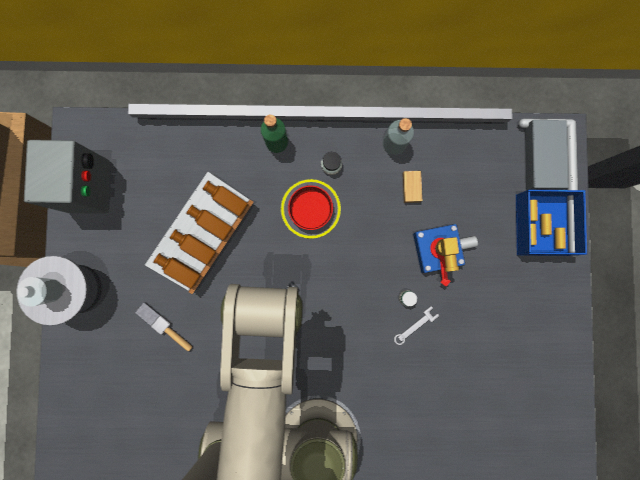

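All four flasks are in line against the cleat, the pan sits in its ring, the outlet is over the arrow and the bystanders have not moved. I'm handing in.

```bash
python3 -c "
from rig import close_job
print(close_job())"
```

```text
the job is handed in; nothing more can be done
None
```

The job is handed in but no verdict came back; by my last images the elbow outlet is over the arrow, the pan is in the ring, and all four flasks lie against the cleat with necks up the slope, bystanders unmoved.

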